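# Pack the sealant tools away and clip the organizer shut

## Robot

A 6-joint arm with a two-finger parallel gripper is mounted at the origin on the work surface. World frame = base frame: x ahead of the robot, y to its left, z up, the work surface at z = 0. Lengths are in m, angles in rad, forces in N, time in s.
With the tool pointing down it reaches from about 0.225 to 0.875 m from the base axis. Payload 3.4 kg.
Tool frame: the origin (TCP) lies at the very end of the fingers, on their centre line; the grasp point (between the pads) lies behind it (manip.grasp_offset is the z of the grasp point in the tool frame, in m); z points along the fingers, y is the line along which they close (so a half turn about z gives the same grasp; the last joint's range is limited). The gripper opens to 85 mm and grips with 20 to 120 N. Pads are 22 mm wide; open, the fingers measure 114 mm over their backs; the gripper's body (76 mm by 85 mm) begins 54 mm behind the grasp point. The pads swing forward as they close: fully open they stand 13 mm farther back than shut.
Start: joints at [0.98, 0.276, 1.505, -0, 1.361, -0.121], TCP at [0.26, 0.513, 0.231] pointing down, gripper open.
Joint ranges: [-2.89, 2.89], [-0.75, 2.08], [0.22, 2.7], [-1.18, 4.32], [0.11, 2.71], [-2.7, 2.7]. Speed limits (rad/s): [2.57, 2.57, 3.14, 3.14, 3.14, 3.14].

## Interface

Orientations are given as a unit quaternion [w, x, y, z].
In Python, from rig import manip gives the robot as it stands.
- The arm moves only by the shell command python3 -m pendant 'ROWS' [FORCE]. ROWS is JSON, a list of rows, each an object of numbers: "dx", "dy", "dz": the shift along the tool's x, y, z in m; "rx", "ry", "rz": the turn, a rotation vector about the tool's x, y, z in degrees; "hand": the finger opening in m, from 0 to 0.0854. In form: [{"dx": .., "dy": .., "dz": .., "rx": .., "ry": .., "rz": .., "hand": ..}, ...]. A call has 1 to 12 rows; each row shifts and turns the commanded pose from where the row before left it, along the tool's axes as they then stand; what a row does not reach is not made up. A row lasts 1/12 s, in which the tool goes at most 41.7 mm and 7.16 degrees, less where a joint would pass 70% of its speed; a pose out of reach is approached as far as the arm can. A call is refused whole if a number of a shift passes 0.0417 or a number of a turn 7.16, either way. A call with a gripper value outside its range is refused whole. The fingers move at their own pace and stop on an object; FORCE is the grip in N (left out, the last holds). Time passes only in rows, so rows that do not move let the fingers close. It gives the time, the measured TCP pose, the force, the opening and the grip force at its end, in the units of the state.
- manip.get_state(): the state, without advancing time (a new reading comes with each control period).
- manip.get_image(name): name is "scene" or "side" or "wrist"; returns a dict with "frame" (420x560x3 uint8, red, green, blue), "fx", "fy", "cx", "cy" (pixels), "distortion" ([k1, k2, p1, p2, k3] as OpenCV has them; the pictures are not rectified), "position" and "attitude" of the camera in the world; the wrist camera has in their place "mount" (4x4, takes a point from camera to tool coordinates, whose origin is the TCP and whose axes are the flange's). Camera axes: x right, y up, looking along -z (the intrinsics and any distortion apply to the point x, -y, -z); pixel columns grow to the right and rows downward; lengths in m; the calibration is good to about 2 mm. A picture is of the moment at which its call begins: read the wrist's pose just before it. There is no depth.
- manip.sign_off(): hands the job in; it is judged then, once.
The state is a dict: "clock": time; "qpos": joint angles; "qd": joint speeds; "effort": joint torques, N m; "position": TCP position; "ee_rot": TCP orientation; "contact_force": force on the tool from outside, world axes, zero at the start; "moment": the same for the moment, N m; "width": finger opening in m; "gripper_force": force on a finger pad.
Only numpy, scipy, OpenCV 4.12 (cv2) and the standard library are available. Lean on these libraries where they do the work, as an engineer would, in place of code of your own. Each camera call takes 0.05 s, during which the arm holds its last target. There are 200 camera calls.

## Task

Lift every tool off the hooks of the walnut rack and pack them all inside the clear organizer together with the nozzle holder that stands on the worktop, then push the organizer's lid fully shut, and only then flip its four side clips fully down one after another. Do not tip over the standing cartridge.

Things in the scene. Friction and masses are not known exactly. Their poses are not given: they have to be found in the camera images.
- shaper: Hand tool, 68 mm tall: black silicone shaper block; core 36 mm wide (y), 28 mm thick (x), 36 mm high, under a loop 28 mm wide, 10 mm thick, with a window 16 mm wide from 36 to 62 mm height. About 70 g. Origin: centre of underside, z up. Hangs by the window's top on a rack hook, axes as the rack's, origin 131 mm above the worktop. May be absent.
- scraper: Hand tool, 68 mm tall: aluminium scraper block; core 36 mm wide (y), 22 mm thick (x), 36 mm high, under a loop 28 mm wide, 10 mm thick, with a window 16 mm wide from 36 to 62 mm height. About 70 g. Origin: centre of underside, z up. Hangs by the window's top on a rack hook, axes as the rack's, origin 131 mm above the worktop. May be absent.
- seam_block: Hand tool, 68 mm tall: wooden seam block with a steel loop; core 36 mm wide (y), 26 mm thick (x), 36 mm high, under a loop 28 mm wide, 10 mm thick, with a window 16 mm wide from 36 to 62 mm height. About 70 g. Origin: centre of underside, z up. Hangs by the window's top on a rack hook, axes as the rack's, origin 131 mm above the worktop. May be absent.
- pick_block: Hand tool, 68 mm tall: grey plastic block with a steel pick clipped to either face; core 36 mm wide (y), 24 mm thick (x), 36 mm high, under a loop 28 mm wide, 10 mm thick, with a window 16 mm wide from 36 to 62 mm height. About 70 g. Origin: centre of underside, z up. Hangs by the window's top on a rack hook, axes as the rack's, origin 131 mm above the worktop. May be absent.
- nozzle_holder: Hand tool, 68 mm tall: white nozzle holder block; core 36 mm wide (y), 34 mm thick (x), 36 mm high, under a loop 28 mm wide, 10 mm thick, with a window 16 mm wide from 36 to 62 mm height. About 70 g. Origin: centre of underside, z up. Stands on the worktop at the start.
- rack: Fixed walnut board (320 mm wide, 200 high) with four level hooks, bars 6 mm thick, pointing to its front (-x, to the robot). Tools hang at x 0, y -120, -40, 40, 120 mm, on bar top, height 193 mm. Origin on worktop. Board face at x 55 mm; bar ends at x -22 mm in a lip 7 mm above the bar: raise a tool 10 to 17 mm, then draw it 45 mm to -x.
- organizer: Clear polycarbonate organizer, fixed to the worktop: tray 140 mm (x) by 230 mm (y) by 55 mm high, walls and floor 4 mm. Origin: centre of the underside; -x is its front, +x its hinge side. The deep lid adds 25 mm of height, so tools fit standing (68 mm) or lying.
- lid (a joint): Lid angle: 0 shut, 1.57 upright, up to 1.85. Stiff hinge (0.25 N m friction), stays where it is left. Lid 140 by 230 mm, 25 mm deep, 0.2 kg, no catch: it is pushed over and down by its outer face.
- lid_hinge (a point): Middle of the lid's hinge line: top of the tray's rear wall (70 mm behind the organizer's centre, 55 mm up). The point's axes turn with the lid; its -x runs along the lid to the front edge, its z is the outward normal of the lid's outer face, its y is the hinge line.
- lid_edge (a point): Middle of the lid's front edge on its outer (top) face; 140 mm from the hinge line along the lid and 25 mm out along the lid's normal. Axes as at lid_hinge.
- clip_front_left (a joint): Side clip on the lid's front side, 68 mm left (+y) of the middle: grey flap 36 mm wide, 33 mm long, 5 mm thick. 0 = flipped fully down, flat along the wall; 1.57 = straight out; up to 2.1. Friction hinge (0.05 N m), stays where it is left. Down takes a press near its end, then a push inward.
- clip_front_left_tip (a point): Middle of the free end of that clip.
- clip_front_left_hinge (a point): Hinge of that clip, 2 mm outside the lid's side wall, 18 mm above the tray's rim when the lid is shut. The point's axes turn with the clip: its y is the hinge line, its -z runs to the clip's free end.
- clip_front_right (a joint): Side clip on the lid's front side, 68 mm right (-y) of the middle: grey flap 36 mm wide, 33 mm long, 5 mm thick. 0 = flipped fully down, flat along the wall; 1.57 = straight out; up to 2.1. Friction hinge (0.05 N m), stays where it is left. Down takes a press near its end, then a push inward.
- clip_front_right_tip (a point): Middle of the free end of that clip.
- clip_front_right_hinge (a point): Hinge of that clip, 2 mm outside the lid's side wall, 18 mm above the tray's rim when the lid is shut. The point's axes turn with the clip: its y is the hinge line, its -z runs to the clip's free end.
- clip_end_left (a joint): Side clip on the lid's left (+y) end, at its middle: grey flap 36 mm wide, 33 mm long, 5 mm thick. 0 = flipped fully down, flat along the wall; 1.57 = straight out; up to 2.1. Friction hinge (0.05 N m), stays where it is left. Down takes a press near its end, then a push inward.
- clip_end_left_tip (a point): Middle of the free end of that clip.
- clip_end_left_hinge (a point): Hinge of that clip, 2 mm outside the lid's side wall, 18 mm above the tray's rim when the lid is shut. The point's axes turn with the clip: its y is the hinge line, its -z runs to the clip's free end.
- clip_end_right (a joint): Side clip on the lid's right (-y) end, at its middle: grey flap 36 mm wide, 33 mm long, 5 mm thick. 0 = flipped fully down, flat along the wall; 1.57 = straight out; up to 2.1. Friction hinge (0.05 N m), stays where it is left. Down takes a press near its end, then a push inward.
- clip_end_right_tip (a point): Middle of the free end of that clip.
- clip_end_right_hinge (a point): Hinge of that clip, 2 mm outside the lid's side wall, 18 mm above the tray's rim when the lid is shut. The point's axes turn with the clip: its y is the hinge line, its -z runs to the clip's free end.
- cartridge: Bystander: capped white sealant cartridge standing upright, 48 mm thick, 220 mm tall. Origin at its foot.
Things that resemble listed ones, but are neither listed nor needed, are in the scene too. What is shaped like the scraper but yellow is not meant. What is shaped like the seam_block but orange is not meant.

How it is judged:
By the outcome, as a careful person would: the job done as asked, in the order asked, and still so for the second after the job is handed in, with the robot touching nothing.
Of shaper, scraper, seam_block, pick_block only 2 to 4 are there at a start; the rules pass over those that are not, and their reading is None.
At some moment in a run one of nozzle_holder may be knocked a few centimetres aside while the robot is not near it.
Once in a run the grip may slacken for a moment while it holds something.
It also fails if it takes over 210 s, if anything falls off the work surface, if the arm or the gripper's body presses on something with over 40 N, if the wrist force passes 120 N, or if a joint passes its speed limit or range.

## Working session

There is one attempt and no reset: what is moved stays moved. The work goes in short steps, Python scripts to look and compute and a shell command to move; the robot and the scene stay as the last step left them, time stands still between calls to the robot, and variables do not carry over. Pictures are saved under pics/ and viewed, at most 14 in all, crops included, and the job is handed in when it is done.

```bash
ls; mkdir -p pics
cat > h.py <<'E'
import numpy as np, cv2, json
from scipy.spatial.transform import Rotation as R
from rig import manip
def rot(q): return R.from_quat([q[1],q[2],q[3],q[0]]).as_matrix()
def grab(name,save=None):
    s=manip.get_state(); d=manip.get_image(name)
    if 'mount' in d:
        T=np.eye(4);T[:3,:3]=rot(s['ee_rot']);T[:3,3]=s['position']
        M=T@np.array(d['mount']); d['Rc']=M[:3,:3]; d['pc']=M[:3,3]
    else:
        a=np.array(d['attitude']); d['Rc']=a if a.shape==(3,3) else rot(a); d['pc']=np.array(d['position'])
    d['K']=np.array([[d['fx'],0,d['cx']],[0,d['fy'],d['cy']],[0,0,1.]]); d['D']=np.array(d['distortion'],float)
    if save:
        cv2.imwrite('pics/'+save+'.png',d['frame'][...,::-1]); import pickle; pickle.dump(dict(d),open('pics/'+save+'.pkl','wb'))
    return d
def load(n):
    import pickle; return pickle.load(open('pics/'+n+'.pkl','rb'))
def ray(d,uv):
    p=cv2.undistortPoints(np.array([[uv]],float),d['K'],d['D'])[0,0]
    v=d['Rc']@np.array([p[0],-p[1],-1.]); return d['pc'],v/np.linalg.norm(v)
def onz(d,uv,z):
    o,v=ray(d,uv); return o+v*(z-o[2])/v[2]
def onx(d,uv,x):
    o,v=ray(d,uv); return o+v*(x-o[0])/v[0]
def tri(*dv):
    A=np.zeros((3,3));b=np.zeros(3);L=[]
    for d,uv in dv:
        o,v=ray(d,uv);P=np.eye(3)-np.outer(v,v);A+=P;b+=P@o;L.append((o,P))
    x=np.linalg.solve(A,b); return x,[float(np.linalg.norm(P@(x-o))) for o,P in L]
def proj(d,X):
    X=np.atleast_2d(X); c=(X-d['pc'])@d['Rc']; c=c*[1,-1,-1]
    return cv2.projectPoints(c.reshape(-1,1,3),np.zeros(3),np.zeros(3),d['K'],d['D'])[0][:,0]
E
python3 - <<'E'
from h import *
np.set_printoptions(precision=3,suppress=True)
for n in('scene','side','wrist'):
    d=grab(n,n+'0'); print(n,d['pc'],d['Rc'].tolist(),d['fx'],d['cx'],d['cy'],d['D'])
print(manip.get_state(),manip.grasp_offset)
a=[load(n+'0')['frame'] for n in('scene','side')]
E
```

```text
pics
scene [ 0.991 -0.354  1.028] [[0.6470973758271985, -0.6617927539781905, 0.37854370550772004], [0.7622664938328434, 0.5520522460667753, -0.33791731235971334], [0.014655325903466299, 0.5072165892344125, 0.8616940019682581]] 380.818067914784 277.306965319696 202.8543937310245 [-0.055  0.     0.     0.     0.   ]
side [-0.073 -0.608  0.73 ] [[0.67039791833911, 0.42469182106097336, -0.6084434963170391], [-0.7419450227272542, 0.37353779429421535, -0.5567648511571714], [-0.0091768369737536, 0.8246856209233475, 0.5655169425449873]] 447.3132562837219 280.84925680401693 207.6744029379043 [-0.082  0.     0.     0.     0.   ]
wrist [0.194 0.546 0.373] [[0.4527563811024265, -0.853693343151344, -0.25733117811511635], [0.8916277511246996, 0.4323844453917091, 0.13432663476620443], [-0.003407755176530897, -0.29026086067946516, 0.9569414924446902]] 323.82184803654457 277.58706645674033 215.00247412555484 [-0.064  0.     0.     0.     0.   ]
{'clock': 0.15, 'qpos': array([ 0.98 ,  0.276,  1.506, -0.   ,  1.361, -0.121]), 'qd': array([-0.   , -0.001, -0.004, -0.   ,  0.001, -0.001]), 'effort': array([  0.   , -41.714, -24.603,  -0.001,   0.008,   0.   ]), 'position': array([0.26 , 0.512, 0.231]), 'ee_rot': array([-0.   ,  0.233,  0.973, -0.001]), 'contact_force': array([-0.001,  0.002,  0.262]), 'moment': array([ 0.023, -0.02 , -0.049]), 'gripper_force': 0.0, 'width': 0.08533059419163251} -0.0187
```

View pics/scene0.png

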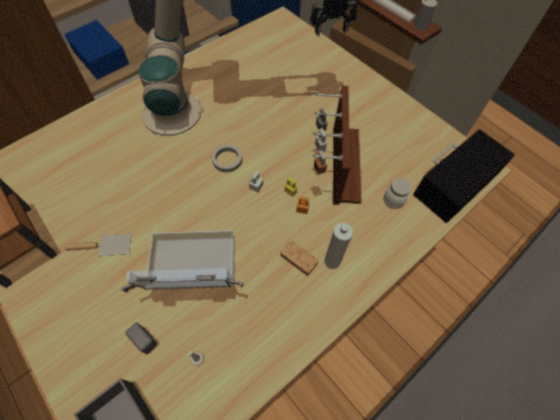

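View pics/side0.png

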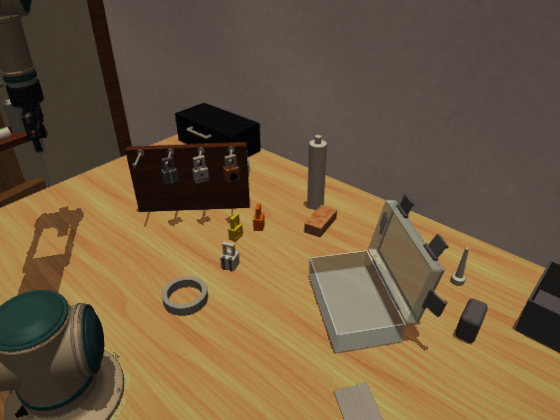

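The scene picture shows the rack at about (340,145), the white block at (256,182), the yellow block at (291,186), the orange block at (303,205), the cartridge at (338,245) and the organizer at (190,262). In the side picture three hooks are loaded, at (168,172), (200,172) and (231,172), and the hook at (137,158) is empty. Candidates for the nozzle holder are white (229,258), yellow (235,228) and orange (258,218). I choose the white one and will check it in a crop.

Run:
```python
from h import *
a=load('side0')['frame'][130:290,120:280]; b=load('scene0')['frame'][80:230,230:370]
c=load('side0')['frame'][185:365,300:480]
A=cv2.resize(a,(400,400),interpolation=3);B=cv2.resize(b,(400,400),interpolation=3)
cv2.imwrite('pics/crop0.png',np.hstack([A,B])[...,::-1])
cv2.imwrite('pics/cropo.png',np.hstack([cv2.resize(c,(400,400),interpolation=3),cv2.resize(load('scene0')['frame'][215:305,110:260],(400,240),interpolation=3)[[*range(240),*[0]*160]]])[...,::-1])
```

```text
(no output)
```

View pics/crop0.png

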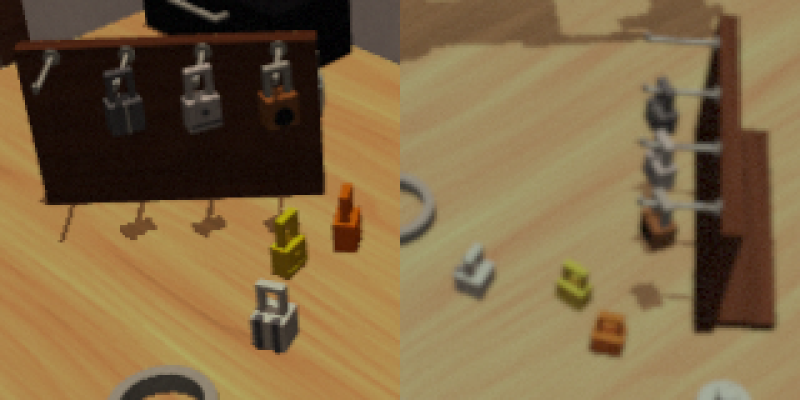

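View pics/cropo.png

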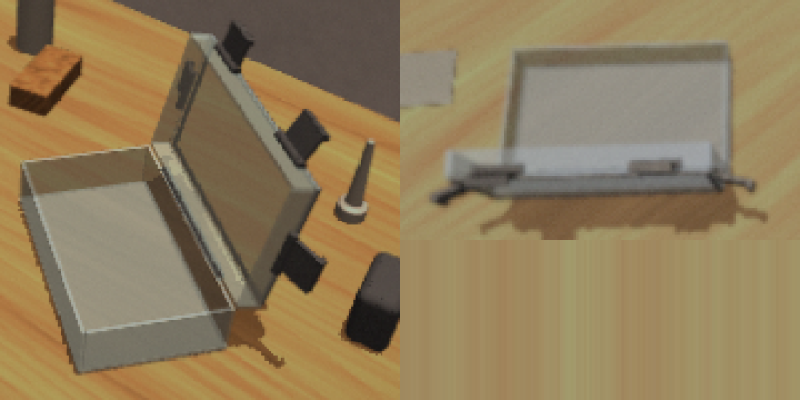

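The close crop confirms the tools: dark grey pick_block at (125,100), aluminium scraper at (202,98), wooden seam_block with a steel loop at (278,98), and white nozzle holder at (272,315). The shaper is absent. The second crop shows the tray with its lid upright and the clips straight out.

```bash
cat >> h.py <<'E'
np.set_printoptions(precision=4,suppress=True)
E
python3 - <<'E'
from h import *
S=load('scene0');W=load('side0')
f=lambda u,v:(120+u/2.5,130+v/2.5)
g=lambda u,v:(230+(u-400)/400*140,80+v/400*150)
print('board corners z=.2',onz(W,f(17,43),.2),onz(W,f(316,32),.2), 'bottom z0',onz(W,f(47,203),0),onz(W,f(323,193),0))
# hooks tips
for n,a,b in [('tip0',(36,88),(645,38)),('tool1 core',(124,115),(662,110)),('t2',(202,113),(660,168)),('t3',(279,111),(658,228))]:
    print(n,tri((W,f(*a)),(S,g(*b))))
print('noz',tri((W,f(272,325)),(S,g(472,275))), onz(W,f(272,347),0),onz(S,g(474,270),.04))
k=lambda u,v:(300+u*.45,185+v*.45)
m=lambda u,v:(110+(u-400)*.375,215+v*.375)
for n,a,b in [('rimFar? ',(21,163),(515,46)),('c2',(84,331),None),('c3',(232,308),None),('c4',(152,147),None)]:
    print(n,onz(W,k(*a),.055))
for b in [(513,48),(728,44),(735,190),(505,200)]: print('scene',onz(S,m(*b),.055))
print('cart',onz(W,(316,208),0),onz(S,(333,266),0))
E
```

```text
board corners z=.2 [0.4373 0.4129 0.2   ] [0.6633 0.1878 0.2   ] bottom z0 [0.4277 0.4069 0.    ] [0.6536 0.1811 0.    ]
tip0 (array([0.4017, 0.3194, 0.1924]), [0.0021480097025227862, 0.002148009702522782])
tool1 core (array([0.4712, 0.2833, 0.1478]), [0.002503650795089849, 0.0025036507950899523])
t2 (array([0.5296, 0.2255, 0.1452]), [0.0007979512292789977, 0.0007979512292788289])
t3 (array([0.5868, 0.1686, 0.1435]), [7.869955167507558e-05, 7.869955167516238e-05])
noz (array([0.4455, 0.0374, 0.0165]), [0.0013243300668036354, 0.0013243300668036519]) [0.4357 0.0301 0.    ] [0.4549 0.0331 0.04  ]
rimFar?  [ 0.5441 -0.1301  0.055 ]
c2 [ 0.4102 -0.3085  0.055 ]
c3 [ 0.5159 -0.3914  0.055 ]
c4 [ 0.6549 -0.2175  0.055 ]
scene [ 0.4124 -0.3085  0.055 ]
scene [ 0.5551 -0.1298  0.055 ]
scene [ 0.6876 -0.2212  0.055 ]
scene [ 0.551  -0.4015  0.055 ]
cart [0.7778 0.0336 0.    ] [0.8022 0.0361 0.    ]
```

```bash
python3 -m pendant '[{"rz":7.16,"dz":-0.01},{"rz":7.16,"dz":-0.01},{"rz":7.16,"dz":-0.01},{"rz":7.16,"dz":-0.01},{"rz":7.16,"dz":-0.01},{"rz":7.16,"dz":-0.01},{"rz":7.16,"dz":-0.01},{"rz":7.16,"dz":-0.01},{"rz":7.16,"dz":-0.01},{"rz":7.16,"dz":-0.01},{"rz":7.16,"dz":-0.01},{"rz":7.16,"dz":-0.01}]'
python3 -m pendant '[{"rz":7.16},{"rz":7.16},{"rz":7.16},{"rz":0.65},{"dy":0.033,"dx":-0.001},{"dy":0.033,"dx":-0.001},{"dy":0.033,"dx":-0.001},{"dy":0.033,"dx":-0.001},{"dy":0.033,"dx":-0.001},{"dy":0.033,"dx":-0.001},{"dy":0.033,"dx":-0.001},{"dy":0.033,"dx":-0.001}]'
python3 -m pendant '[{"dx":-0.02},{"dx":-0.02},{"dx":-0.02},{"hand":0.05}]'
python3 -c "
from h import *; grab('wrist','w1')"
python3 -m pendant '[{"dy":0.033},{"dy":0.033},{"dy":0.033},{"dy":0.033},{},{}]'
python3 -c "
from h import *; grab('wrist','w2')
import cv2;a=cv2.imread('pics/w1.png');b=cv2.imread('pics/w2.png');cv2.imwrite('pics/w12.png',cv2.resize(np.hstack([a,b]),(800,300),interpolation=cv2.INTER_AREA))"
```

```text
invalid input
invalid input
invalid input
invalid input
```

View pics/w12.png

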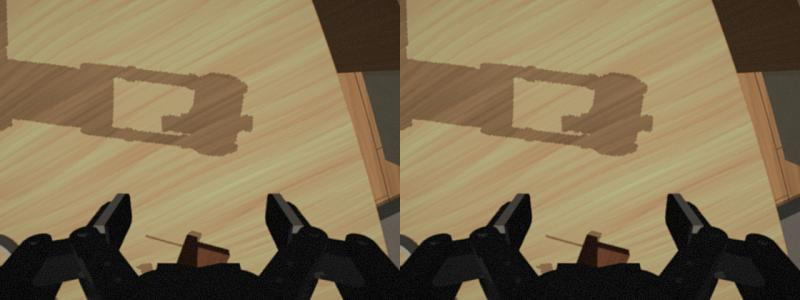

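The picture only shows the shadow and fingers from the start pose, because the rows were refused. I will retry with every key given.

```bash
python3 -m pendant '[{"dx":0,"dy":0,"dz":-0.01,"rx":0,"ry":0,"rz":7.16,"hand":0.05}]'; python3 -m pendant '[{"dz":-0.01,"rz":7.16,"hand":0.05}]';python3 -m pendant '[{"dx":0,"dy":0,"dz":-0.01,"rx":0,"ry":0,"rz":7.16}]'
```

```text
clock: 0.33
position: [0.2596, 0.5116, 0.2393]
ee_rot: [-0.001, 0.294, 0.956, -0.002]
contact_force: [0.6, -0.4, -0.3]
width: 0.0755
gripper_force: 0.0invalid input
invalid input
```

```bash
python3 -m pendant '[{"dx":0,"dy":0,"dz":-0.01,"rx":0,"ry":0,"rz":7.16,"hand":0.05},{"dx":0,"dy":0,"dz":-0.01,"rx":0,"ry":0,"rz":7.16,"hand":0.05},{"dx":0,"dy":0,"dz":-0.01,"rx":0,"ry":0,"rz":7.16,"hand":0.05},{"dx":0,"dy":0,"dz":-0.01,"rx":0,"ry":0,"rz":7.16,"hand":0.05},{"dx":0,"dy":0,"dz":-0.01,"rx":0,"ry":0,"rz":7.16,"hand":0.05},{"dx":0,"dy":0,"dz":-0.01,"rx":0,"ry":0,"rz":7.16,"hand":0.05},{"dx":0,"dy":0,"dz":-0.01,"rx":0,"ry":0,"rz":7.16,"hand":0.05},{"dx":0,"dy":0,"dz":-0.01,"rx":0,"ry":0,"rz":7.16,"hand":0.05},{"dx":0,"dy":0,"dz":-0.01,"rx":0,"ry":0,"rz":7.16,"hand":0.05},{"dx":0,"dy":0,"dz":-0.01,"rx":0,"ry":0,"rz":7.16,"hand":0.05},{"dx":0,"dy":0,"dz":-0.01,"rx":0,"ry":0,"rz":7.16,"hand":0.05},{"dx":0,"dy":0,"dz":0,"rx":0,"ry":0,"rz":7.16,"hand":0.05}]'
python3 -m pendant '[{"dx":0,"dy":0,"dz":0,"rx":0,"ry":0,"rz":7.16,"hand":0.05},{"dx":0,"dy":0,"dz":0,"rx":0,"ry":0,"rz":7.16,"hand":0.05},{"dx":0,"dy":0,"dz":0,"rx":0,"ry":0,"rz":0.66,"hand":0.05},{"dx":-0.02,"dy":0.033,"dz":0,"rx":0,"ry":0,"rz":0,"hand":0.05},{"dx":-0.02,"dy":0.033,"dz":0,"rx":0,"ry":0,"rz":0,"hand":0.05},{"dx":-0.02,"dy":0.033,"dz":0,"rx":0,"ry":0,"rz":0,"hand":0.05},{"dx":0,"dy":0.033,"dz":0,"rx":0,"ry":0,"rz":0,"hand":0.05},{"dx":0,"dy":0.033,"dz":0,"rx":0,"ry":0,"rz":0,"hand":0.05},{"dx":0,"dy":0.033,"dz":0,"rx":0,"ry":0,"rz":0,"hand":0.05},{"dx":0,"dy":0.033,"dz":0,"rx":0,"ry":0,"rz":0,"hand":0.05},{"dx":0,"dy":0.033,"dz":0,"rx":0,"ry":0,"rz":0,"hand":0.05},{"dx":0,"dy":0,"dz":0,"rx":0,"ry":0,"rz":0,"hand":0.05}]'
python3 -c "
from h import *; grab('wrist','w1')"
python3 -m pendant '[{"dx":0,"dy":0.04,"dz":0,"rx":0,"ry":0,"rz":0,"hand":0.05},{"dx":0,"dy":0.04,"dz":0,"rx":0,"ry":0,"rz":0,"hand":0.05},{"dx":0,"dy":0.04,"dz":0,"rx":0,"ry":0,"rz":0,"hand":0.05},{"dx":0,"dy":0,"dz":0,"rx":0,"ry":0,"rz":0,"hand":0.05},{"dx":0,"dy":0,"dz":0,"rx":0,"ry":0,"rz":0,"hand":0.05}]'
python3 -c "
from h import *; grab('wrist','w2')
import cv2;a=cv2.imread('pics/w1.png');b=cv2.imread('pics/w2.png');cv2.imwrite('pics/w12.png',cv2.resize(np.hstack([a,b]),(800,300),interpolation=cv2.INTER_AREA))"
```

```text
clock: 1.33
position: [0.2608, 0.5134, 0.3534]
ee_rot: [-0.001, 0.868, 0.497, 0.002]
contact_force: [-0.3, -0.0, 0.2]
width: 0.0499
gripper_force: 0.0
clock: 2.33
position: [0.4086, 0.2797, 0.3509]
ee_rot: [0.002, 0.924, 0.381, 0.001]
contact_force: [0.3, 0.6, 0.9]
width: 0.0503
gripper_force: 0.0
clock: 2.8
position: [0.4901, 0.1985, 0.3507]
ee_rot: [-0.0, 0.924, 0.383, -0.001]
contact_force: [-0.5, 0.3, -0.3]
width: 0.0502
gripper_force: 0.0
```

View pics/w12.png

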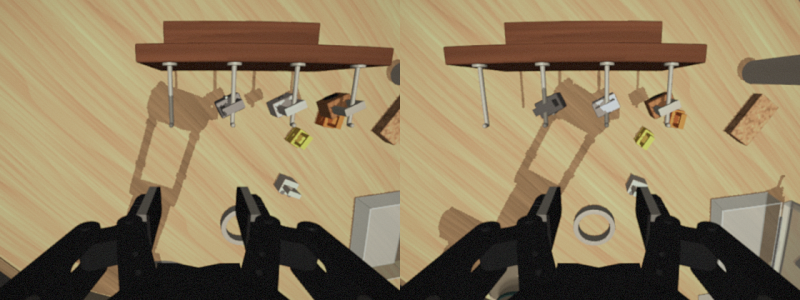

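The two wrist views show the four bars (tips near row 124). The pick block hangs at (235,102), the scraper at (290,103) and the seam block at (340,108). I'll triangulate the bar tips and the board's top edge.

Run:
```python
from h import *
A=load('w1');B=load('w2')
a=[(172,125),(235,124),(293,124),(349,124)];b=[(86,124),(147,124),(207,125),(267,124)]
P=[]
for p,q in zip(a,b):
    x,e=tri((A,np.array(p)*1.4),(B,np.array(q)*1.4)); P.append(x); print(x,e)
ax=np.array([.7071,.7071]);P=np.array(P)
d=P[0,:2]-P[3,:2];print(np.degrees(np.arctan2(d[1],d[0]))-90,np.linalg.norm(d))
# bar roots
for p,q in zip([(171,66),(236,64),(300,64),(359,66)],[(81,66),(142,65),(206,64),(271,66)]): print('root',*tri((A,np.array(p)*1.4),(B,np.array(q)*1.4)))
I=cv2.imread('pics/w2.png')[80:200,120:420]; cv2.imwrite('pics/w2c.png',cv2.resize(I,(800,320),interpolation=3))
```

```text
[0.4009 0.3196 0.1947] [0.0009766425544685687, 0.0009766425544687142]
[0.4591 0.2621 0.1962] [0.00020617736733085873, 0.00020617736733079392]
[0.5134 0.2061 0.1929] [0.0005593784441163974, 0.000559378444116498]
[0.5701 0.1502 0.1904] [3.310006777987236e-05, 3.310006777987078e-05]
44.96592935373974 0.2394272751439726
root [0.453  0.3709 0.1898] [0.0009309826921445339, 0.0009309826921446517]
root [0.5096 0.315  0.197 ] [0.0003317439367535967, 0.00033174393675338966]
root [0.5648 0.2606 0.2004] [0.0004657541981675872, 0.00046575419816765115]
root [0.621  0.2037 0.1944] [0.0011780740366634668, 0.001178074036663478]
```

View pics/w2c.png

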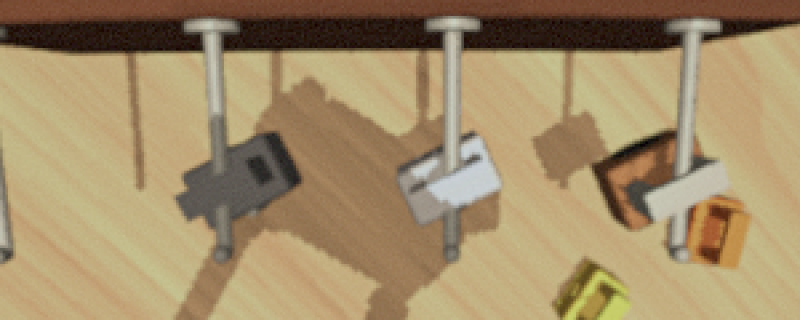

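The crop shows each hanging tool turned some 20° from the rack's y: the seam_block's loop top runs from (645,205) to (730,175). I'll measure that.

Run:
```python
from h import *
B=load('w2');f=lambda p:(120+p[0]*.375,80+p[1]*.375)
for n,q in dict(seam=[(641,202),(725,160),(735,182),(655,222)],scr=[(412,213),(482,133),(503,188),(400,170)]).items():
    P=np.array([onz(B,f(p),.199 if n=='seam' else .167)[:2] for p in q]);print(n,P,P.mean(0))
    d=P[1]-P[0];print(np.degrees(np.arctan2(d[1],d[0])),[np.linalg.norm(P[i]-P[(i+1)%4]) for i in range(4)])
# predicted nominal
o=np.array([.5018,.2551]);x=np.array([.7071,.7071]);y=np.array([-.7071,.7071])
for t in(40,-40,-120):
  for z,hx,hy in((.199,.005,.014),(.167,.012,.018)):
    C=[np.r_[o+x*sx*hx+y*(t/1e3+sy*hy),z] for sx,sy in((-1,1),(1,1),(1,-1),(-1,-1))]
    print(t,z,[tuple(((p-[120,80])/.375).round().astype(int)) for p in proj(B,np.array(C))])
```

```text
seam [[0.5712 0.1741]
 [0.6007 0.1647]
 [0.5985 0.1567]
 [0.5701 0.1656]] [0.5851 0.1653]
-17.647317322709554 [np.float64(0.03101757247832542), np.float64(0.008368929745771922), np.float64(0.029742034386503313), np.float64(0.008586611029645887)]
scr [[0.5103 0.2236]
 [0.5493 0.2261]
 [0.5409 0.2062]
 [0.5184 0.238 ]] [0.5297 0.2235]
3.698916453956389 [np.float64(0.03906296561726396), np.float64(0.021626669815834974), np.float64(0.03896615057148714), np.float64(0.016531942371175508)]
40 0.199 [(np.int64(168), np.int64(193)), (np.int64(166), np.int64(163)), (np.int64(249), np.int64(162)), (np.int64(250), np.int64(192))]
40 0.167 [(np.int64(183), np.int64(202)), (np.int64(178), np.int64(137)), (np.int64(275), np.int64(136)), (np.int64(278), np.int64(202))]
-40 0.199 [(np.int64(404), np.int64(192)), (np.int64(404), np.int64(162)), (np.int64(488), np.int64(162)), (np.int64(487), np.int64(192))]
-40 0.167 [(np.int64(395), np.int64(202)), (np.int64(395), np.int64(136)), (np.int64(493), np.int64(136)), (np.int64(491), np.int64(202))]
-120 0.199 [(np.int64(641), np.int64(192)), (np.int64(643), np.int64(162)), (np.int64(725), np.int64(163)), (np.int64(722), np.int64(193))]
-120 0.167 [(np.int64(608), np.int64(202)), (np.int64(612), np.int64(137)), (np.int64(708), np.int64(137)), (np.int64(703), np.int64(203))]
```

```bash
python3 -m pendant '[{"dx":0.015,"dy":0.03,"dz":0,"rx":0,"ry":0,"rz":0,"hand":0.05},{"dx":0.015,"dy":0.03,"dz":0,"rx":0,"ry":0,"rz":0,"hand":0.05},{"dx":0.0155,"dy":0.03,"dz":0,"rx":0,"ry":0,"rz":0,"hand":0.05},{"dx":0,"dy":0,"dz":0.035,"rx":0,"ry":0,"rz":-7,"hand":0.05},{"dx":0,"dy":0,"dz":0.035,"rx":0,"ry":0,"rz":-7,"hand":0.05},{"dx":0,"dy":0,"dz":0.02,"rx":0,"ry":0,"rz":-7,"hand":0.05},{"dx":0,"dy":0,"dz":0.02,"rx":0,"ry":0,"rz":-4,"hand":0.05},{"dx":0,"dy":0,"dz":0.02,"rx":0,"ry":0,"rz":0,"hand":0.05},{"dx":0,"dy":0,"dz":0.02,"rx":0,"ry":0,"rz":0,"hand":0.05},{"dx":0,"dy":0,"dz":0.015,"rx":0,"ry":0,"rz":0,"hand":0.05},{"dx":0,"dy":0,"dz":0.015,"rx":0,"ry":0,"rz":0,"hand":0.05},{"dx":0,"dy":0,"dz":0,"rx":0,"ry":0,"rz":0,"hand":0.05}]'
python3 -m pendant '[{"dx":0,"dy":0,"dz":0,"rx":0,"ry":0,"rz":0,"hand":0.02},{"dx":0,"dy":0,"dz":0,"rx":0,"ry":0,"rz":0,"hand":0.02},{"dx":0,"dy":0,"dz":0,"rx":0,"ry":0,"rz":0,"hand":0.02},{"dx":0,"dy":0,"dz":0,"rx":0,"ry":0,"rz":0,"hand":0.02},{"dx":0,"dy":0,"dz":0,"rx":0,"ry":0,"rz":0,"hand":0.02},{"dx":0,"dy":0,"dz":0,"rx":0,"ry":0,"rz":0,"hand":0.02},{"dx":0,"dy":0,"dz":0,"rx":0,"ry":0,"rz":0,"hand":0.02}]' 60
python3 -c "
from h import *; grab('wrist','w3'); grab('side','s3');A=cv2.imread('pics/w3.png');B=cv2.imread('pics/s3.png')
cv2.imwrite('pics/c3.png',np.hstack([cv2.resize(A,(400,300)),cv2.resize(B[100:250,110:310],(400,300),interpolation=3)]))"
```

```text
clock: 3.85
position: [0.5819, 0.1693, 0.1684]
ee_rot: [-0.002, 0.818, 0.575, -0.003]
contact_force: [-0.3, -0.2, 0.5]
width: 0.05
gripper_force: 0.0
clock: 4.43
position: [0.5859, 0.168, 0.1725]
ee_rot: [-0.0, 0.819, 0.574, 0.001]
contact_force: [-1.5, 2.4, 5.2]
width: 0.0266
gripper_force: 60.5
```

View pics/c3.png

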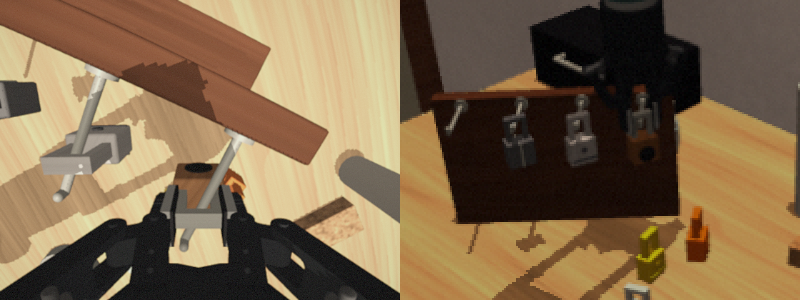

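The wrist view shows both pads on the steel loop (200,215) with the bar in the window. The side crop shows the gripper on the seam_block at (640,140). Next: lift, turn back and draw out, then measure the organizer.

```bash
python3 -m pendant '[{"dx":0,"dy":0,"dz":-0.0045,"rx":0,"ry":0,"rz":0,"hand":0.02},{"dx":0,"dy":0,"dz":-0.0045,"rx":0,"ry":0,"rz":0,"hand":0.02},{"dx":0,"dy":0,"dz":-0.004,"rx":0,"ry":0,"rz":0,"hand":0.02},{"dx":0,"dy":0,"dz":0,"rx":0,"ry":0,"rz":7,"hand":0.02},{"dx":0,"dy":0,"dz":0,"rx":0,"ry":0,"rz":7,"hand":0.02},{"dx":0,"dy":0,"dz":0,"rx":0,"ry":0,"rz":7,"hand":0.02},{"dx":0,"dy":0,"dz":0,"rx":0,"ry":0,"rz":4,"hand":0.02},{"dx":-0.015,"dy":0,"dz":0,"rx":0,"ry":0,"rz":0,"hand":0.02},{"dx":-0.015,"dy":0,"dz":0,"rx":0,"ry":0,"rz":0,"hand":0.02},{"dx":-0.015,"dy":0,"dz":0,"rx":0,"ry":0,"rz":0,"hand":0.02},{"dx":-0.015,"dy":0,"dz":0,"rx":0,"ry":0,"rz":0,"hand":0.02},{"dx":0,"dy":0,"dz":0,"rx":0,"ry":0,"rz":0,"hand":0.02}]'
python3 - <<'E'
from h import *
S=load('scene0');W=load('side0')
a=W['frame'][225:365,300:440];b=S['frame'][225:300,120:250]
cv2.imwrite('pics/org.png',np.hstack([cv2.resize(a,(400,400),interpolation=3),cv2.resize(np.pad(b,((0,55),(0,0),(0,0))),(400,400),interpolation=3)])[...,::-1])
E
```

```text
clock: 5.53
position: [0.5406, 0.1231, 0.1843]
ee_rot: [0.0, 0.924, 0.382, -0.002]
contact_force: [-1.4, -0.1, -0.9]
width: 0.0266
gripper_force: 60.0
```

View pics/org.png

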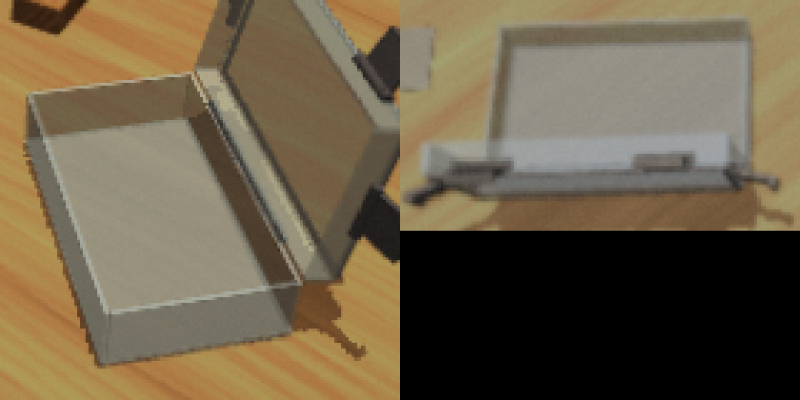

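The crop shows the rim corners. In the side view (left half) they are at (28,93), (196,73), (301,282) and (109,312). In the scene view (right half) the front corners are at (498,27) and (750,20), with the lid leaning slightly back.

Run:
```python
from h import *
S=load('scene0');W=load('side0')
f=lambda u,v:(300+u*.35,225+v*.35); g=lambda u,v:(120+(u-400)*.325,225+v*.325)
print('c1',tri((W,f(28,93)),(S,g(750,20)))); print('c2',tri((W,f(109,312)),(S,g(498,27))))
c=[onz(W,f(*p),.055)[:2] for p in((28,93),(196,73),(301,282),(109,312))]
e=[onz(S,g(*p),.055)[:2] for p in((750,20),(498,27))]
print(np.array(c),np.mean(c,0),np.array(e))
for i in range(4):
    d=c[(i+1)%4]-c[i];print(np.linalg.norm(d),np.degrees(np.arctan2(d[1],d[0])))
d=e[0]-e[1];print(np.linalg.norm(d),np.degrees(np.arctan2(d[1],d[0])))
```

```text
c1 (array([ 0.553 , -0.1255,  0.0483]), [0.0011396020978448882, 0.0011396020978449272])
c2 (array([ 0.4118, -0.3097,  0.0529]), [0.0012322275152799134, 0.0012322275152798637])
[[ 0.5468 -0.129 ]
 [ 0.6571 -0.2167]
 [ 0.5169 -0.3929]
 [ 0.4101 -0.3094]] [ 0.5327 -0.262 ] [[ 0.5565 -0.1282]
 [ 0.4135 -0.311 ]]
0.14089637431822466 -38.51126182650988
0.22514981529760936 -128.4978823026291
0.13558265432457534 141.9612417382384
0.22633164723469928 52.84850899885726
0.23207110988518853 51.97374248841411
```

```bash
python3 -m pendant '[{"dx":-0.03,"dy":0.0232,"dz":0,"rx":0,"ry":0,"rz":0,"hand":0.02},{"dx":-0.03,"dy":0.0232,"dz":0,"rx":0,"ry":0,"rz":0,"hand":0.02},{"dx":-0.03,"dy":0.0232,"dz":0,"rx":0,"ry":0,"rz":0,"hand":0.02},{"dx":-0.03,"dy":0.0232,"dz":0,"rx":0,"ry":0,"rz":0,"hand":0.02},{"dx":-0.03,"dy":0.0232,"dz":0,"rx":0,"ry":0,"rz":0,"hand":0.02},{"dx":-0.03,"dy":0.0232,"dz":0,"rx":0,"ry":0,"rz":0,"hand":0.02},{"dx":-0.03,"dy":0.0232,"dz":0,"rx":0,"ry":0,"rz":0,"hand":0.02},{"dx":-0.03,"dy":0.0232,"dz":0,"rx":0,"ry":0,"rz":0,"hand":0.02},{"dx":-0.03,"dy":0.0232,"dz":0,"rx":0,"ry":0,"rz":0,"hand":0.02},{"dx":-0.03,"dy":0.0232,"dz":0,"rx":0,"ry":0,"rz":0,"hand":0.02},{"dx":-0.03,"dy":0.0232,"dz":0,"rx":0,"ry":0,"rz":0,"hand":0.02},{"dx":-0.027,"dy":0.0232,"dz":0,"rx":0,"ry":0,"rz":0,"hand":0.02}]'
python3 -m pendant '[{"dx":0,"dy":0,"dz":0,"rx":0,"ry":0,"rz":-6.8,"hand":0.02},{"dx":0,"dy":0,"dz":0,"rx":0,"ry":0,"rz":0,"hand":0.02},{"dx":0,"dy":0,"dz":0,"rx":0,"ry":0,"rz":0,"hand":0.02}]'
python3 -c "
from h import *; grab('wrist','w4'); grab('side','s4');A=cv2.imread('pics/w4.png');B=cv2.imread('pics/s4.png')
cv2.imwrite('pics/c4.png',np.hstack([cv2.resize(A,(500,375)),cv2.resize(B[150:410,270:478],(300,375),interpolation=3)]))"
```

```text
clock: 6.53
position: [0.4873, -0.3267, 0.1844]
ee_rot: [0.0, 0.924, 0.383, 0.0]
contact_force: [1.0, -0.3, -0.8]
width: 0.0267
gripper_force: 59.9
clock: 6.78
position: [0.4877, -0.3243, 0.1839]
ee_rot: [-0.001, 0.9, 0.435, 0.0]
contact_force: [-0.4, 0.9, -1.6]
width: 0.0267
gripper_force: 60.0
```

View pics/c4.png

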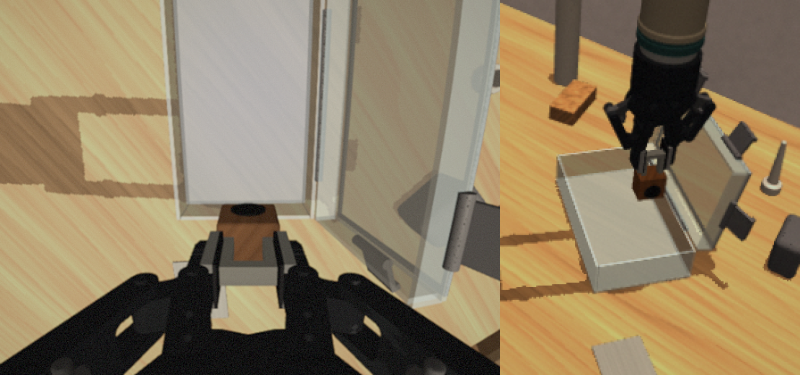

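The wrist view has the tray squarely in line: the near-end rim corners are at (178,218) and (313,215), the left rim runs to (165,0) and the lid is on the right.

Run:
```python
from h import *
A=load('w4');f=lambda u,v:(u*1.12,v*1.12)
C=np.array([.536,-.2625]);x=np.array([.786,-.618]);y=np.array([.618,.786])
for n,p in dict(nl=(178,218),nr=(313,215),left_top=(165,2),right_top=(322,2)).items():
    P=onz(A,f(*p),.055)[:2];q=P-C;print(n,P,q@x,q@y)
for t in((-70,-115,55),(70,-115,55),(-70,60,55),(70,60,55),(-66,-111,4),(66,-111,4)):
    print(t,proj(A,np.r_[C+x*t[0]/1e3+y*t[1]/1e3,t[2]/1e3])/1.12)
```

```text
nl [ 0.4093 -0.3087] -0.0710223439011973 -0.11461159352163225
nr [ 0.5185 -0.3909] 0.06559151060366052 -0.1117630739066496
left_top [ 0.5312 -0.1565] -0.06932167229108636 0.08036421693174463
right_top [ 0.6347 -0.2387] 0.06288676554446733 0.07967834089226485
(-70, -115, 55) [[179.0459 218.3263]]
(70, -115, 55) [[317.1    217.9258]]
(-70, 60, 55) [[165.6802  27.882 ]]
(70, 60, 55) [[329.116  27.195]]
(-66, -111, 4) [[192.0126 198.7719]]
(66, -111, 4) [[304.1237 198.4316]]
```

```bash
python3 -m pendant '[{"dx":0,"dy":0,"dz":0.025,"rx":0,"ry":0,"rz":0,"hand":0.02},{"dx":0,"dy":0,"dz":0.025,"rx":0,"ry":0,"rz":0,"hand":0.02},{"dx":0,"dy":0,"dz":0.025,"rx":0,"ry":0,"rz":0,"hand":0.02},{"dx":0,"dy":0,"dz":0.025,"rx":0,"ry":0,"rz":0,"hand":0.02},{"dx":0,"dy":0,"dz":0.015,"rx":0,"ry":0,"rz":0,"hand":0.02},{"dx":0,"dy":0,"dz":0.012,"rx":0,"ry":0,"rz":0,"hand":0.02},{"dx":0,"dy":0,"dz":0.008,"rx":0,"ry":0,"rz":0,"hand":0.02},{"dx":0,"dy":0,"dz":0,"rx":0,"ry":0,"rz":0,"hand":0.02},{"dx":0,"dy":0,"dz":0,"rx":0,"ry":0,"rz":0,"hand":0.02}]'
python3 -m pendant '[{"dx":0,"dy":0,"dz":0,"rx":0,"ry":0,"rz":0,"hand":0.045},{"dx":0,"dy":0,"dz":0,"rx":0,"ry":0,"rz":0,"hand":0.045},{"dx":0,"dy":0,"dz":0,"rx":0,"ry":0,"rz":0,"hand":0.045},{"dx":0,"dy":0,"dz":0,"rx":0,"ry":0,"rz":0,"hand":0.045},{"dx":0,"dy":0,"dz":-0.01,"rx":0,"ry":0,"rz":0,"hand":0.045},{"dx":0,"dy":0,"dz":-0.02,"rx":0,"ry":0,"rz":0,"hand":0.045},{"dx":0,"dy":0,"dz":-0.04,"rx":0,"ry":0,"rz":0,"hand":0.045},{"dx":0,"dy":0,"dz":-0.04,"rx":0,"ry":0,"rz":0,"hand":0.045},{"dx":0,"dy":0,"dz":-0.04,"rx":0,"ry":0,"rz":0,"hand":0.045},{"dx":0,"dy":0,"dz":-0.04,"rx":0,"ry":0,"rz":0,"hand":0.045},{"dx":0,"dy":0,"dz":0,"rx":0,"ry":0,"rz":6.8,"hand":0.05}]'
```

```text
clock: 7.63
position: [0.4879, -0.3236, 0.0495]
ee_rot: [-0.0, 0.899, 0.437, 0.0]
contact_force: [-0.2, -0.2, -0.5]
width: 0.0267
gripper_force: 62.2
clock: 8.55
position: [0.491, -0.3273, 0.2497]
ee_rot: [0.008, 0.924, 0.382, 0.004]
contact_force: [0.7, -1.0, 0.3]
width: 0.0503
gripper_force: 0.0
```

```bash
python3 -m pendant '[{"dx":0.03,"dy":-0.0256,"dz":0,"rx":0,"ry":0,"rz":0,"hand":0.05},{"dx":0.03,"dy":-0.0256,"dz":0,"rx":0,"ry":0,"rz":0,"hand":0.05},{"dx":0.03,"dy":-0.0256,"dz":0,"rx":0,"ry":0,"rz":0,"hand":0.05},{"dx":0.03,"dy":-0.0256,"dz":0,"rx":0,"ry":0,"rz":0,"hand":0.05},{"dx":0.03,"dy":-0.0256,"dz":0,"rx":0,"ry":0,"rz":0,"hand":0.05},{"dx":0.03,"dy":-0.0256,"dz":0,"rx":0,"ry":0,"rz":0,"hand":0.05},{"dx":0.03,"dy":-0.0256,"dz":0,"rx":0,"ry":0,"rz":0,"hand":0.05},{"dx":0.03,"dy":-0.0256,"dz":0,"rx":0,"ry":0,"rz":0,"hand":0.05},{"dx":0.03,"dy":-0.0256,"dz":0,"rx":0,"ry":0,"rz":0,"hand":0.05},{"dx":0.03,"dy":-0.0256,"dz":0,"rx":0,"ry":0,"rz":0,"hand":0.05},{"dx":0.02,"dy":-0.0256,"dz":0,"rx":0,"ry":0,"rz":0,"hand":0.05},{"dx":0.02,"dy":-0.0256,"dz":0,"rx":0,"ry":0,"rz":0,"hand":0.05}]'
python3 -m pendant '[{"dx":0.01,"dy":-0.0256,"dz":0,"rx":0,"ry":0,"rz":0,"hand":0.05},{"dx":0.01,"dy":-0.0253,"dz":0,"rx":0,"ry":0,"rz":0,"hand":0.05},{"dx":0,"dy":0,"dz":0,"rx":0,"ry":0,"rz":0,"hand":0.05},{"dx":0,"dy":0,"dz":0,"rx":0,"ry":0,"rz":0,"hand":0.05}]'
python3 -c "
from h import *; grab('wrist','w5'); grab('side','s5');A=cv2.imread('pics/w5.png');B=cv2.imread('pics/s5.png')
cv2.imwrite('pics/c5.png',np.hstack([cv2.resize(A,(500,375)),cv2.resize(B[170:365,290:446],(300,375),interpolation=3)]))"
```

```text
clock: 9.55
position: [0.5104, 0.1353, 0.2404]
ee_rot: [0.0, 0.924, 0.383, 0.001]
contact_force: [0.1, 0.8, 0.0]
width: 0.0501
gripper_force: 0.0
clock: 9.88
position: [0.4882, 0.1844, 0.2403]
ee_rot: [0.0, 0.923, 0.384, 0.001]
contact_force: [0.5, -0.0, 0.9]
width: 0.0503
gripper_force: 0.0
```

View pics/c5.png

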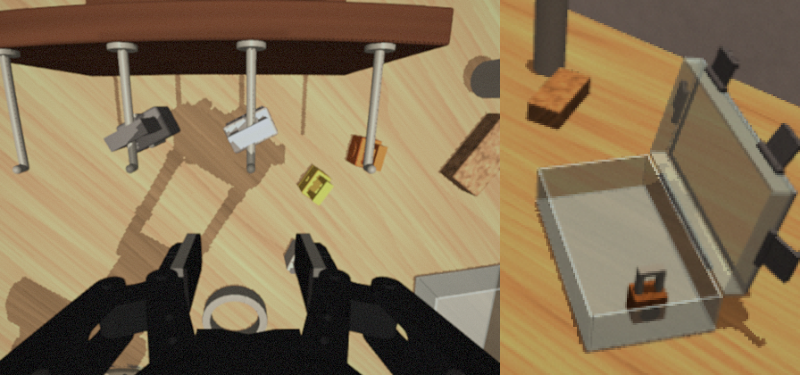

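The seam_block stands in the tray at (648,295) in the right half. In the left half the scraper's loop top is centred near (250,130) and the pick_block's near (140,133).

Run:
```python
from h import *
A=load('w5')
for p in((250,130),(226,143),(274,117),(107,143),(168,118),(250,168),(131,168)): 
    P=onz(A,(p[0]*1.12,p[1]*1.12),.199);d=P[:2]-[.4893,.1837];print(p,P,'tool dx,dy',.7071*(d[0]+d[1]),.7071*(d[0]-d[1]))
```

```text
(250, 130) [0.5303 0.225  0.199 ] tool dx,dy 0.05823615854191816 -0.00023850637246779547
(226, 143) [0.5138 0.23   0.199 ] tool dx,dy 0.050084861749339515 -0.015393807975818774
(274, 117) [0.5464 0.2202 0.199 ] tool dx,dy 0.06624494567026751 0.014571199439429496
(107, 143) [0.4598 0.2844 0.199 ] tool dx,dy 0.05034328417675439 -0.0920473363512966
(168, 118) [0.4995 0.2664 0.199 ] tool dx,dy 0.06564097061560932 -0.05124503791828389
(250, 168) [0.5132 0.2078 0.199 ] tool dx,dy 0.03395940945931325 -0.0001140557049618599
(131, 168) [0.4581 0.2629 0.199 ] tool dx,dy 0.03390688930166122 -0.07805232570504489
```

```bash
python3 -m pendant '[{"dx":0.029,"dy":0,"dz":0,"rx":0,"ry":0,"rz":0,"hand":0.05},{"dx":0.0285,"dy":0,"dz":0,"rx":0,"ry":0,"rz":-7,"hand":0.05},{"dx":0,"dy":0,"dz":0,"rx":0,"ry":0,"rz":-7,"hand":0.05},{"dx":0,"dy":0,"dz":0.01,"rx":0,"ry":0,"rz":-7,"hand":0.05},{"dx":0,"dy":0,"dz":0.015,"rx":0,"ry":0,"rz":-6,"hand":0.05},{"dx":0,"dy":0,"dz":0.015,"rx":0,"ry":0,"rz":0,"hand":0.05},{"dx":0,"dy":0,"dz":0.015,"rx":0,"ry":0,"rz":0,"hand":0.05},{"dx":0,"dy":0,"dz":0.014,"rx":0,"ry":0,"rz":0,"hand":0.05},{"dx":0,"dy":0,"dz":0,"rx":0,"ry":0,"rz":0,"hand":0.05},{"dx":0,"dy":0,"dz":0,"rx":0,"ry":0,"rz":0,"hand":0.02},{"dx":0,"dy":0,"dz":0,"rx":0,"ry":0,"rz":0,"hand":0.02},{"dx":0,"dy":0,"dz":0,"rx":0,"ry":0,"rz":0,"hand":0.02}]' 60
python3 -m pendant '[{"dx":0,"dy":0,"dz":0,"rx":0,"ry":0,"rz":0,"hand":0.02},{"dx":0,"dy":0,"dz":0,"rx":0,"ry":0,"rz":0,"hand":0.02},{"dx":0,"dy":0,"dz":0,"rx":0,"ry":0,"rz":0,"hand":0.02},{"dx":0,"dy":0,"dz":0,"rx":0,"ry":0,"rz":0,"hand":0.02}]'
```

```text
clock: 10.98
position: [0.5304, 0.2238, 0.1716]
ee_rot: [0.0, 0.809, 0.588, 0.001]
contact_force: [0.7, 0.5, -1.0]
width: 0.0268
gripper_force: 59.4
clock: 11.32
position: [0.5301, 0.2241, 0.1712]
ee_rot: [0.001, 0.809, 0.588, 0.001]
contact_force: [0.5, -0.9, 3.6]
width: 0.0265
gripper_force: 59.8
```

```bash
python3 -m pendant '[{"dx":0,"dy":0,"dz":-0.0045,"rx":0,"ry":0,"rz":0,"hand":0.02},{"dx":0,"dy":0,"dz":-0.0045,"rx":0,"ry":0,"rz":0,"hand":0.02},{"dx":0,"dy":0,"dz":-0.004,"rx":0,"ry":0,"rz":0,"hand":0.02},{"dx":0,"dy":0,"dz":0,"rx":0,"ry":0,"rz":7,"hand":0.02},{"dx":0,"dy":0,"dz":0,"rx":0,"ry":0,"rz":7,"hand":0.02},{"dx":0,"dy":0,"dz":0,"rx":0,"ry":0,"rz":7,"hand":0.02},{"dx":0,"dy":0,"dz":0,"rx":0,"ry":0,"rz":6,"hand":0.02},{"dx":-0.015,"dy":0,"dz":0,"rx":0,"ry":0,"rz":0,"hand":0.02},{"dx":-0.015,"dy":0,"dz":0,"rx":0,"ry":0,"rz":0,"hand":0.02},{"dx":-0.015,"dy":0,"dz":0,"rx":0,"ry":0,"rz":0,"hand":0.02},{"dx":-0.015,"dy":0,"dz":0,"rx":0,"ry":0,"rz":0,"hand":0.02},{"dx":0,"dy":0,"dz":0,"rx":0,"ry":0,"rz":0,"hand":0.02}]'
python3 -m pendant '[{"dx":-0.0255,"dy":0.0293,"dz":0,"rx":0,"ry":0,"rz":0,"hand":0.02},{"dx":-0.0255,"dy":0.0293,"dz":0,"rx":0,"ry":0,"rz":0,"hand":0.02},{"dx":-0.0255,"dy":0.0293,"dz":0,"rx":0,"ry":0,"rz":0,"hand":0.02},{"dx":-0.0255,"dy":0.0293,"dz":0,"rx":0,"ry":0,"rz":0,"hand":0.02},{"dx":-0.0255,"dy":0.0293,"dz":0,"rx":0,"ry":0,"rz":0,"hand":0.02},{"dx":-0.0255,"dy":0.0293,"dz":0,"rx":0,"ry":0,"rz":0,"hand":0.02},{"dx":-0.0255,"dy":0.0293,"dz":0,"rx":0,"ry":0,"rz":0,"hand":0.02},{"dx":-0.0255,"dy":0.0293,"dz":0,"rx":0,"ry":0,"rz":0,"hand":0.02},{"dx":-0.0255,"dy":0.0293,"dz":0,"rx":0,"ry":0,"rz":0,"hand":0.02},{"dx":-0.0255,"dy":0.0293,"dz":0,"rx":0,"ry":0,"rz":0,"hand":0.02},{"dx":-0.0255,"dy":0.0293,"dz":0,"rx":0,"ry":0,"rz":0,"hand":0.02},{"dx":-0.0255,"dy":0.0293,"dz":0,"rx":0,"ry":0,"rz":0,"hand":0.02}]'
python3 -m pendant '[{"dx":0,"dy":0,"dz":0,"rx":0,"ry":0,"rz":-6.8,"hand":0.02},{"dx":0,"dy":0,"dz":0,"rx":0,"ry":0,"rz":0,"hand":0.02},{"dx":0,"dy":0,"dz":0,"rx":0,"ry":0,"rz":0,"hand":0.02}]'
```

```text
clock: 12.32
position: [0.4844, 0.1802, 0.1834]
ee_rot: [0.0, 0.924, 0.383, -0.001]
contact_force: [-1.4, -0.2, -0.1]
width: 0.0266
gripper_force: 59.6
clock: 13.32
position: [0.52, -0.2853, 0.1835]
ee_rot: [0.0, 0.924, 0.383, 0.001]
contact_force: [1.1, 0.7, 0.0]
width: 0.0269
gripper_force: 59.6
clock: 13.57
position: [0.5196, -0.2831, 0.183]
ee_rot: [-0.001, 0.9, 0.435, 0.0]
contact_force: [-0.9, 0.3, -0.7]
width: 0.0268
gripper_force: 59.6
```

```bash
python3 -m pendant '[{"dx":0,"dy":0,"dz":0.025,"rx":0,"ry":0,"rz":0,"hand":0.02},{"dx":0,"dy":0,"dz":0.025,"rx":0,"ry":0,"rz":0,"hand":0.02},{"dx":0,"dy":0,"dz":0.025,"rx":0,"ry":0,"rz":0,"hand":0.02},{"dx":0,"dy":0,"dz":0.025,"rx":0,"ry":0,"rz":0,"hand":0.02},{"dx":0,"dy":0,"dz":0.016,"rx":0,"ry":0,"rz":0,"hand":0.02},{"dx":0,"dy":0,"dz":0.012,"rx":0,"ry":0,"rz":0,"hand":0.02},{"dx":0,"dy":0,"dz":0.009,"rx":0,"ry":0,"rz":0,"hand":0.02},{"dx":0,"dy":0,"dz":0,"rx":0,"ry":0,"rz":0,"hand":0.02},{"dx":0,"dy":0,"dz":0,"rx":0,"ry":0,"rz":0,"hand":0.02}]'
python3 -m pendant '[{"dx":0,"dy":0,"dz":0,"rx":0,"ry":0,"rz":0,"hand":0.045},{"dx":0,"dy":0,"dz":0,"rx":0,"ry":0,"rz":0,"hand":0.045},{"dx":0,"dy":0,"dz":0,"rx":0,"ry":0,"rz":0,"hand":0.045},{"dx":0,"dy":0,"dz":0,"rx":0,"ry":0,"rz":0,"hand":0.045},{"dx":0,"dy":0,"dz":-0.01,"rx":0,"ry":0,"rz":0,"hand":0.045},{"dx":0,"dy":0,"dz":-0.03,"rx":0,"ry":0,"rz":0,"hand":0.045},{"dx":0,"dy":0,"dz":-0.04,"rx":0,"ry":0,"rz":0,"hand":0.045},{"dx":0,"dy":0,"dz":-0.04,"rx":0,"ry":0,"rz":0,"hand":0.045},{"dx":0,"dy":0,"dz":-0.04,"rx":0,"ry":0,"rz":0,"hand":0.045},{"dx":0,"dy":0,"dz":-0.04,"rx":0,"ry":0,"rz":0,"hand":0.045},{"dx":0,"dy":0,"dz":0,"rx":0,"ry":0,"rz":6.8,"hand":0.05}]'
python3 -m pendant '[{"dx":0.022,"dy":-0.0308,"dz":0,"rx":0,"ry":0,"rz":0,"hand":0.05},{"dx":0.022,"dy":-0.0308,"dz":0,"rx":0,"ry":0,"rz":0,"hand":0.05},{"dx":0.022,"dy":-0.0308,"dz":0,"rx":0,"ry":0,"rz":0,"hand":0.05},{"dx":0.022,"dy":-0.0308,"dz":0,"rx":0,"ry":0,"rz":0,"hand":0.05},{"dx":0.022,"dy":-0.0308,"dz":0,"rx":0,"ry":0,"rz":0,"hand":0.05},{"dx":0.022,"dy":-0.0308,"dz":0,"rx":0,"ry":0,"rz":0,"hand":0.05},{"dx":0.022,"dy":-0.0308,"dz":0,"rx":0,"ry":0,"rz":0,"hand":0.05},{"dx":0.022,"dy":-0.0308,"dz":0,"rx":0,"ry":0,"rz":0,"hand":0.05},{"dx":0.022,"dy":-0.0308,"dz":0,"rx":0,"ry":0,"rz":0,"hand":0.05},{"dx":0.022,"dy":-0.0308,"dz":0,"rx":0,"ry":0,"rz":0,"hand":0.05},{"dx":0.022,"dy":-0.0308,"dz":0,"rx":0,"ry":0,"rz":0,"hand":0.05},{"dx":0.022,"dy":-0.0308,"dz":0,"rx":0,"ry":0,"rz":0,"hand":0.05}]'
python3 -m pendant '[{"dx":0.022,"dy":-0.0308,"dz":0,"rx":0,"ry":0,"rz":0,"hand":0.05},{"dx":0.022,"dy":-0.0308,"dz":0,"rx":0,"ry":0,"rz":0,"hand":0.05},{"dx":0,"dy":0,"dz":0,"rx":0,"ry":0,"rz":0,"hand":0.05},{"dx":0,"dy":0,"dz":0,"rx":0,"ry":0,"rz":0,"hand":0.05}]'
python3 -c "
from h import *; grab('wrist','w6'); grab('side','s6');A=cv2.imread('pics/w6.png');B=cv2.imread('pics/s6.png')
cv2.imwrite('pics/c6.png',np.hstack([cv2.resize(A,(500,375)),cv2.resize(B[170:365,290:446],(300,375),interpolation=3)]))"
```

```text
clock: 14.32
position: [0.5198, -0.2823, 0.0466]
ee_rot: [0.0, 0.899, 0.437, 0.0]
contact_force: [-0.5, 0.3, -0.6]
width: 0.0267
gripper_force: 59.8
clock: 15.23
position: [0.5229, -0.2858, 0.2568]
ee_rot: [0.008, 0.924, 0.382, 0.005]
contact_force: [0.9, 0.2, 0.1]
width: 0.0498
gripper_force: 0.0
clock: 16.23
position: [0.4438, 0.1663, 0.2474]
ee_rot: [0.0, 0.924, 0.383, 0.001]
contact_force: [0.4, 0.5, 0.1]
width: 0.0501
gripper_force: 0.0
clock: 16.57
position: [0.4314, 0.2409, 0.247]
ee_rot: [0.0, 0.923, 0.385, 0.0]
contact_force: [-0.3, -0.4, 0.2]
width: 0.0503
gripper_force: 0.0
```

View pics/c6.png

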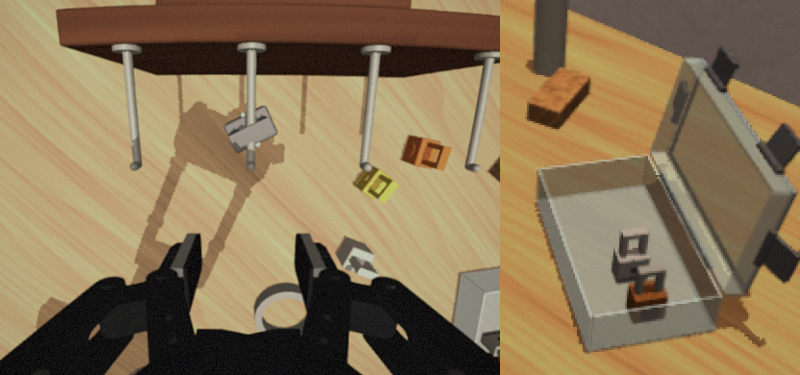

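The pick_block's loop top is centred at (250,130) in the wrist half, the same place as the scraper's was. The side half shows the scraper standing next to the seam_block in the tray.

```bash
python3 -m pendant '[{"dx":0.029,"dy":0,"dz":0,"rx":0,"ry":0,"rz":0,"hand":0.05},{"dx":0.0285,"dy":0,"dz":0,"rx":0,"ry":0,"rz":-7,"hand":0.05},{"dx":0,"dy":0,"dz":0,"rx":0,"ry":0,"rz":-7,"hand":0.05},{"dx":0,"dy":0,"dz":0.015,"rx":0,"ry":0,"rz":-7,"hand":0.05},{"dx":0,"dy":0,"dz":0.015,"rx":0,"ry":0,"rz":-6,"hand":0.05},{"dx":0,"dy":0,"dz":0.015,"rx":0,"ry":0,"rz":0,"hand":0.05},{"dx":0,"dy":0,"dz":0.015,"rx":0,"ry":0,"rz":0,"hand":0.05},{"dx":0,"dy":0,"dz":0.015,"rx":0,"ry":0,"rz":0,"hand":0.05},{"dx":0,"dy":0,"dz":0,"rx":0,"ry":0,"rz":0,"hand":0.05},{"dx":0,"dy":0,"dz":0,"rx":0,"ry":0,"rz":0,"hand":0.02},{"dx":0,"dy":0,"dz":0,"rx":0,"ry":0,"rz":0,"hand":0.02},{"dx":0,"dy":0,"dz":0,"rx":0,"ry":0,"rz":0,"hand":0.02}]' 60
python3 -m pendant '[{"dx":0,"dy":0,"dz":0,"rx":0,"ry":0,"rz":0,"hand":0.02},{"dx":0,"dy":0,"dz":0,"rx":0,"ry":0,"rz":0,"hand":0.02},{"dx":0,"dy":0,"dz":0,"rx":0,"ry":0,"rz":0,"hand":0.02},{"dx":0,"dy":0,"dz":0,"rx":0,"ry":0,"rz":0,"hand":0.02}]'
```

```text
clock: 17.67
position: [0.4737, 0.2797, 0.1726]
ee_rot: [0.0, 0.809, 0.588, 0.001]
contact_force: [-0.1, 0.0, -0.3]
width: 0.0267
gripper_force: 59.5
clock: 18.0
position: [0.4735, 0.2799, 0.1723]
ee_rot: [0.001, 0.809, 0.588, 0.001]
contact_force: [1.9, -1.5, 4.8]
width: 0.0267
gripper_force: 60.1
```

```bash
python3 -m pendant '[{"dx":0,"dy":0,"dz":-0.0045,"rx":0,"ry":0,"rz":0,"hand":0.02},{"dx":0,"dy":0,"dz":-0.0045,"rx":0,"ry":0,"rz":0,"hand":0.02},{"dx":0,"dy":0,"dz":-0.004,"rx":0,"ry":0,"rz":0,"hand":0.02},{"dx":0,"dy":0,"dz":0,"rx":0,"ry":0,"rz":7,"hand":0.02},{"dx":0,"dy":0,"dz":0,"rx":0,"ry":0,"rz":7,"hand":0.02},{"dx":0,"dy":0,"dz":0,"rx":0,"ry":0,"rz":7,"hand":0.02},{"dx":0,"dy":0,"dz":0,"rx":0,"ry":0,"rz":6,"hand":0.02},{"dx":-0.015,"dy":0,"dz":0,"rx":0,"ry":0,"rz":0,"hand":0.02},{"dx":-0.015,"dy":0,"dz":0,"rx":0,"ry":0,"rz":0,"hand":0.02},{"dx":-0.015,"dy":0,"dz":0,"rx":0,"ry":0,"rz":0,"hand":0.02},{"dx":-0.015,"dy":0,"dz":0,"rx":0,"ry":0,"rz":0,"hand":0.02},{"dx":0,"dy":0,"dz":0,"rx":0,"ry":0,"rz":0,"hand":0.02}]'
python3 -m pendant '[{"dx":-0.0182,"dy":0.0304,"dz":0,"rx":0,"ry":0,"rz":0,"hand":0.02},{"dx":-0.0182,"dy":0.0304,"dz":0,"rx":0,"ry":0,"rz":0,"hand":0.02},{"dx":-0.0182,"dy":0.0304,"dz":0,"rx":0,"ry":0,"rz":0,"hand":0.02},{"dx":-0.0182,"dy":0.0304,"dz":0,"rx":0,"ry":0,"rz":0,"hand":0.02},{"dx":-0.0182,"dy":0.0304,"dz":0,"rx":0,"ry":0,"rz":0,"hand":0.02},{"dx":-0.0182,"dy":0.0304,"dz":0,"rx":0,"ry":0,"rz":0,"hand":0.02},{"dx":-0.0182,"dy":0.0304,"dz":0,"rx":0,"ry":0,"rz":0,"hand":0.02},{"dx":-0.0182,"dy":0.0304,"dz":0,"rx":0,"ry":0,"rz":0,"hand":0.02},{"dx":-0.0182,"dy":0.0304,"dz":0,"rx":0,"ry":0,"rz":0,"hand":0.02},{"dx":-0.0182,"dy":0.0304,"dz":0,"rx":0,"ry":0,"rz":0,"hand":0.02},{"dx":-0.0182,"dy":0.0304,"dz":0,"rx":0,"ry":0,"rz":0,"hand":0.02},{"dx":-0.0182,"dy":0.0304,"dz":0,"rx":0,"ry":0,"rz":0,"hand":0.02}]'
python3 -m pendant '[{"dx":-0.018,"dy":0.0304,"dz":0,"rx":0,"ry":0,"rz":0,"hand":0.02},{"dx":-0.018,"dy":0.0304,"dz":0,"rx":0,"ry":0,"rz":0,"hand":0.02},{"dx":0,"dy":0,"dz":0,"rx":0,"ry":0,"rz":-6.8,"hand":0.02},{"dx":0,"dy":0,"dz":0,"rx":0,"ry":0,"rz":0,"hand":0.02},{"dx":0,"dy":0,"dz":0,"rx":0,"ry":0,"rz":0,"hand":0.02}]'
```

```text
clock: 19.0
position: [0.4275, 0.2361, 0.1843]
ee_rot: [0.0, 0.924, 0.383, -0.002]
contact_force: [-0.3, 0.1, -1.5]
width: 0.0265
gripper_force: 59.7
clock: 20.0
position: [0.5351, -0.1765, 0.1844]
ee_rot: [0.0, 0.924, 0.383, 0.001]
contact_force: [0.4, 0.8, -0.3]
width: 0.0268
gripper_force: 59.7
clock: 20.42
position: [0.5518, -0.243, 0.1838]
ee_rot: [-0.001, 0.9, 0.436, 0.0]
contact_force: [0.5, 0.8, -1.5]
width: 0.0272
gripper_force: 59.8
```

```bash
python3 -m pendant '[{"dx":0,"dy":0,"dz":0.025,"rx":0,"ry":0,"rz":0,"hand":0.02},{"dx":0,"dy":0,"dz":0.025,"rx":0,"ry":0,"rz":0,"hand":0.02},{"dx":0,"dy":0,"dz":0.025,"rx":0,"ry":0,"rz":0,"hand":0.02},{"dx":0,"dy":0,"dz":0.025,"rx":0,"ry":0,"rz":0,"hand":0.02},{"dx":0,"dy":0,"dz":0.016,"rx":0,"ry":0,"rz":0,"hand":0.02},{"dx":0,"dy":0,"dz":0.012,"rx":0,"ry":0,"rz":0,"hand":0.02},{"dx":0,"dy":0,"dz":0.009,"rx":0,"ry":0,"rz":0,"hand":0.02},{"dx":0,"dy":0,"dz":0,"rx":0,"ry":0,"rz":0,"hand":0.02},{"dx":0,"dy":0,"dz":0,"rx":0,"ry":0,"rz":0,"hand":0.02}]'
python3 -m pendant '[{"dx":0,"dy":0,"dz":0,"rx":0,"ry":0,"rz":0,"hand":0.045},{"dx":0,"dy":0,"dz":0,"rx":0,"ry":0,"rz":0,"hand":0.045},{"dx":0,"dy":0,"dz":0,"rx":0,"ry":0,"rz":0,"hand":0.045},{"dx":0,"dy":0,"dz":0,"rx":0,"ry":0,"rz":0,"hand":0.045},{"dx":0,"dy":0,"dz":-0.01,"rx":0,"ry":0,"rz":0,"hand":0.045},{"dx":0,"dy":0,"dz":-0.03,"rx":0,"ry":0,"rz":0,"hand":0.045},{"dx":0,"dy":0,"dz":-0.04,"rx":0,"ry":0,"rz":0,"hand":0.045},{"dx":0,"dy":0,"dz":-0.04,"rx":0,"ry":0,"rz":0,"hand":0.045},{"dx":0,"dy":0,"dz":-0.04,"rx":0,"ry":0,"rz":0,"hand":0.045},{"dx":0,"dy":0,"dz":-0.04,"rx":0,"ry":0,"rz":0,"hand":0.045},{"dx":0,"dy":0,"dz":0,"rx":0,"ry":0,"rz":6.8,"hand":0.05}]'
python3 -m pendant '[{"dx":0.0073,"dy":-0.0342,"dz":0,"rx":0,"ry":0,"rz":0,"hand":0.05},{"dx":0.0073,"dy":-0.0342,"dz":0,"rx":0,"ry":0,"rz":0,"hand":0.05},{"dx":0.0073,"dy":-0.0342,"dz":0,"rx":0,"ry":0,"rz":0,"hand":0.05},{"dx":0.0073,"dy":-0.0342,"dz":0,"rx":0,"ry":0,"rz":0,"hand":0.05},{"dx":0.0073,"dy":-0.0342,"dz":0,"rx":0,"ry":0,"rz":0,"hand":0.05},{"dx":0.0073,"dy":-0.0342,"dz":0,"rx":0,"ry":0,"rz":0,"hand":0.05},{"dx":0.0073,"dy":-0.0342,"dz":0,"rx":0,"ry":0,"rz":0,"hand":0.05},{"dx":0.0073,"dy":-0.0342,"dz":0,"rx":0,"ry":0,"rz":0,"hand":0.05},{"dx":0,"dy":0,"dz":0,"rx":0,"ry":0,"rz":0,"hand":0.05},{"dx":0,"dy":0,"dz":0,"rx":0,"ry":0,"rz":0,"hand":0.05}]'
python3 -c "
from h import *; grab('wrist','w7'); grab('side','s7');A=cv2.imread('pics/w7.png');B=cv2.imread('pics/s7.png')
cv2.imwrite('pics/c7.png',np.hstack([cv2.resize(A,(500,375)),cv2.resize(B[170:365,290:446],(300,375),interpolation=3)]))"
```

```text
clock: 21.17
position: [0.5519, -0.2423, 0.0476]
ee_rot: [-0.0, 0.9, 0.437, 0.0]
contact_force: [0.2, 0.4, -0.2]
width: 0.027
gripper_force: 59.8
clock: 22.08
position: [0.5553, -0.2454, 0.2579]
ee_rot: [0.007, 0.924, 0.382, 0.005]
contact_force: [1.4, -0.8, 0.8]
width: 0.0497
gripper_force: 0.0
clock: 22.92
position: [0.3983, -0.0074, 0.2484]
ee_rot: [0.001, 0.923, 0.384, 0.001]
contact_force: [0.1, 0.7, 0.6]
width: 0.0498
gripper_force: 0.0
```

View pics/c7.png

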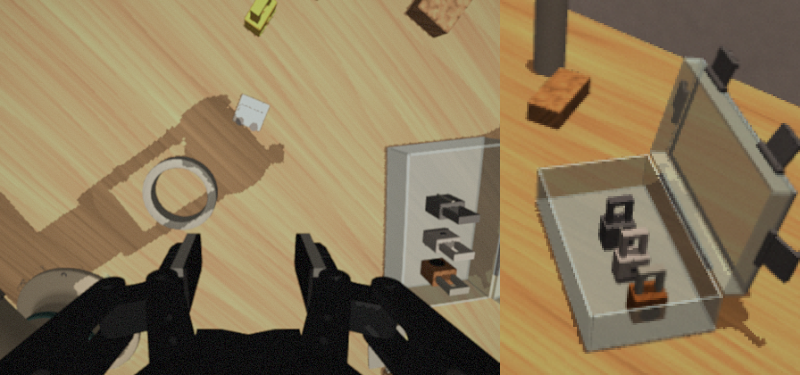

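The side half shows three tools standing in the tray. The wrist half has the white nozzle holder at (252,112) seen from right above, with its nozzle dots on the edge from (234,122) to (262,132). I'll measure it numerically.

Run:
```python
from h import *
A=load('w7');I=A['frame'];hsv=cv2.cvtColor(I,cv2.COLOR_RGB2HSV)
m=((hsv[...,1]<60)&(hsv[...,2]>90)).astype(np.uint8);m[:,:240]=0;m[:,320:]=0;m[:85]=0;m[165:]=0
c=max(cv2.findContours(m,0,1)[0],key=cv2.contourArea);r=cv2.minAreaRect(c);print(r,cv2.boxPoints(r).tolist())
g=hsv[95:155,255:308,2]
print(g.min(),g.max())
for row in g[::1,::1]: print(''.join('%X'%(int(v)//16) for v in row))
# two static views
for n in('s7',):
    d=load(n);I=d['frame'];h=cv2.cvtColor(I,cv2.COLOR_RGB2HSV);m=((h[...,1]<60)&(h[...,2]>90)).astype(np.uint8);m[:, :190]=0;m[:,290:]=0;m[:215]=0;m[300:]=0
    for c in cv2.findContours(m,0,1)[0]:
        if cv2.contourArea(c)>40: print(n,cv2.boundingRect(c),cv2.contourArea(c))
```

```text
((280.323974609375, 126.42752075195312), (33.88673400878906, 34.15869903564453), 22.380136489868164) [[258.15386962890625, 135.7692413330078], [271.1597900390625, 104.18343353271484], [302.49407958984375, 117.08580017089844], [289.4881591796875, 148.67160034179688]]
82 198
BBBBBBBBBBBBBBBBBBBBBBBBBBBBBBBBBBBBBBBBBBBBBBBBBBBBB
BBBBBBBBBBBBBBBBBBBBBBBBBBBBBBBBBBBBBBBBBBBBBBBBBBBBB
BBBBBBBBBBBBBBBBBBBBBBBBBBBBBBBBBBBBBBBBBBBBBBBBBBBBB
BBBBBBBBBBBBBBBBBBBBBBBBBBBBBBBBBBBBBBBBBBBBBBBBBBBBB
BBBBBBBBBBBBBBBBBBBBBBBBBBBBBBBBBBBBBBBBBBBBBBBBBBBBB
BBBBBBBBBBBBBBBBBBBBBBBBBBBBBBBBBBBBBBBBBBBBBBBBBBBBB
BBBBBBBBBBBBBBBBBBBBBBBBBBBBBBBBBBBBBBBBBBBBBBBBBBBBB
BBBBBBBBBBBBBBBBBBBBBBBBBBBBBBBBBBBBBBBBBBBBBBBBBBBBB
BBBBBBBBBBBBBBBBBBBBBBBBBBBBBBBBBBBBBBBBBBBBBBBBBBBBB
BBBBBBBBBBBBBBBBABBBBBBBBBBBBBBBBBBBBBBBBBBBBBBBBBBBB
BBBBBBBBBBBBBBBA9AAABBBBBBBBBBBBBBBBBBBBBBBBBBBBBBBBB
ABBBBBBBBBBBBBA9ABBBAAABBBBBBBBBBBBBBBBBBBBBBBBBBBBBB
ABBBBBBBBBBBBA99BCBBBAAAABBBBBBBBBBBBBBBBBBBBBBBBBBBB
ABBBBBBBBBBBBA9ABCCCCBBAAAAAABBBBBBBBBBBBBBBBBBBBBBBB
ABBBBBBBBBBBBA9ABCCCCCCBBBAA9ABBBBBBBBBBBBBBBBBBBBBBB
9ABBBBBBBBBBBAAB
[... 1740 characters left out ...]
99999ABCBABBBBBBBBBBBBBBB
8888888887888888878888ABA99999999ABCBABBBBBBBBBBBBBBB
88888888887788888778778ABA9999999ACCAABBBBBBBBBBBBBBB
888888888887777888877789AAA999999BBBAABBBBBBBBBBBBBBB
8888888888887788888888878AAAAAAAAAABABBBBBBBBBBBBBBBB
98888888888888878888878879ABBBBBBAABBBBBBBBBBBBBBBBBB
89888888888887888888878788ABBBBBBBBBBBBBBBBBBBBBBBBBB
888888888888888788888877878ABBBBBBBBBBBBBBBBBBBBBBBBB
8889888888888888877888888888ABBBBBBBBBBBBBBBBBBBBBBBB
98988888888888888878888887788ABBBBBBBBBBBBBBBBBBBBBBB
999898888888888888877888888888ABBBBBBBBBBBBBBBBBBBBBB
9989898888888988888878888888778ABBBBBBBBBBBBBBBBBBBBB
99999889888888888887877888888878ABBBBBBBBBBBBBBBBBBBB
s7 (190, 278, 16, 12) 44.5
```

Run:
```python
from h import *
A=load('w7');print(A['pc'])
for z in(.036,.068): print(onz(A,(280,126.4),z))
d=load('s7');X=onz(A,(280,126.4),.03);print('in side',proj(d,X));
I=d['frame'];u,v=proj(d,X)[0].astype(int)
h=cv2.cvtColor(I,cv2.COLOR_RGB2HSV)
for row in range(v-30,v+24,2): print(row,' '.join('%2d/%2d'%(h[row,c,1]//10,h[row,c,2]//10) for c in range(u-16,u+17,3)))
```

```text
[0.4502 0.0454 0.3909]
[0.4457 0.0362 0.036 ]
[0.4461 0.037  0.068 ]
in side [[229.2388 256.2765]]
226 14/18 14/18 14/18 14/18 14/18 14/18 25/ 7 24/ 9 24/18 24/12 13/18
228 14/18 13/18 14/18 14/18 14/18 19/18 24/ 8 24/12 24/15 23/ 7 14/17
230 14/18 14/18 14/18 14/18 14/18 18/11 23/12 23/17 23/ 7 24/ 8 15/16
232 14/18 14/18 14/18 14/18 13/18 16/14 24/ 8 22/ 8 23/ 7 23/ 7 16/15
234 14/18 14/18 14/18 14/18 14/18 16/13 22/ 8 24/ 8 24/ 7 24/ 9 15/17
236 14/18 14/18 14/18 14/18 14/18 16/13 23/ 8 23/ 8 23/ 9 21/ 8 14/18
238 14/18 14/18 14/18 14/18 14/18 15/15 23/ 8 24/ 8 23/ 9 14/18 13/18
240 13/18 14/18 14/18 14/18 14/18 14/18 15/13 23/ 8 15/14 14/18 14/18
242 15/18 14/18 15/18 12/18  4/18  7/18 13/18 15/17 14/18 14/18 14/18
244 14/18 15/18 14/18 10/11  4/14  3/18  3/18  9/15 15/18 14/18 14/18
246 13/18 14/18 15/18 11/11  6/ 6  6/ 7  5/ 9 11/10 14/18 15/18 14/18
248 13/18 13/18 14/18 13/13  6/ 6 14/18 10/ 9  9/ 8 13/18 14/18 15/18
250 13/18 13/18 13/18 13/14  6/ 6  4/18  5/10  9/ 8 14/18 13/18 13/18
252 14/18 13/18 13/18 12/15  6/ 6  5/12  5/11  6/ 6  4/18 15/18 13/18
254 15/18 14/18 13/18
[... 188 characters left out ...]

260 15/18 15/10 14/13  3/ 3  6/ 6  5/ 5  6/ 6  6/ 6  6/ 6 14/18 13/18
262 16/ 9 16/ 9 15/10  4/ 4  5/ 6  6/ 5  5/ 5  6/ 6  6/ 6 14/17 13/18
264 15/ 9 15/ 9 15/ 9  5/ 4  7/ 6  6/ 5  5/ 4  6/ 6  6/ 6 14/18 15/18
266 15/10 15/ 9 15/ 9  5/ 5  6/ 5  5/ 6  5/ 4  6/ 6 13/14 13/18 14/18
268 15/11 15/10 16/ 9 12/ 7  6/ 5  6/ 6  4/ 3  6/ 6 14/18 13/18 13/18
270 16/11 16/11 16/10 15/10 15/ 9 16/17  2/ 2 12/12 15/18 14/18 13/18
272 16/12 16/11 15/11 16/10 16/10 16/10 16/14 15/18 15/18 15/18 14/18
274 15/10 16/12 16/11 16/11 16/10 16/10 15/10 15/18 15/18 15/18 15/18
276 15/11 16/11 15/11 15/11 15/11 15/10 16/10 15/15 15/18 15/18 15/18
278 16/12 15/11 15/11 16/11 16/11 15/11 16/10 15/10 16/10 16/14 16/10
```

Run:
```python
from h import *
A=load('w7');d=load('s7')
print('top',tri((A,(280,126)),(d,(227.5,243)))); print('foot',tri((A,(280,126)),(d,(229,269))))
s=manip.get_state();P=np.array([.446,.0366]);q=P-np.array([.400,-.007]);print('dx,dy',.7071*(q[0]+q[1]),.7071*(q[0]-q[1]),s['position'])
```

```text
top (array([0.4461, 0.0375, 0.0698]), [0.0003814661298748226, 0.0003814661298746446])
foot (array([ 0.4438,  0.0365, -0.0097]), [0.0019769993489730164, 0.001976999348972955])
dx,dy 0.06335615999999998 0.0016970399999999895 [ 0.4    -0.0089  0.2481]
```

```bash
python3 -m pendant '[{"dx":0.032,"dy":0.0017,"dz":0.02,"rx":0,"ry":0,"rz":0,"hand":0.05},{"dx":0.031,"dy":0,"dz":0.02,"rx":0,"ry":0,"rz":0,"hand":0.05},{"dx":0,"dy":0,"dz":0.03,"rx":0,"ry":0,"rz":7,"hand":0.05},{"dx":0,"dy":0,"dz":0.03,"rx":0,"ry":0,"rz":7,"hand":0.05},{"dx":0,"dy":0,"dz":0.02,"rx":0,"ry":0,"rz":7,"hand":0.05},{"dx":0,"dy":0,"dz":0.02,"rx":0,"ry":0,"rz":2,"hand":0.05},{"dx":0,"dy":0,"dz":0.02,"rx":0,"ry":0,"rz":0,"hand":0.05},{"dx":0,"dy":0,"dz":0.02,"rx":0,"ry":0,"rz":0,"hand":0.05},{"dx":0,"dy":0,"dz":0.016,"rx":0,"ry":0,"rz":0,"hand":0.05},{"dx":0,"dy":0,"dz":0.01,"rx":0,"ry":0,"rz":0,"hand":0.05},{"dx":0,"dy":0,"dz":0,"rx":0,"ry":0,"rz":0,"hand":0.05},{"dx":0,"dy":0,"dz":0,"rx":0,"ry":0,"rz":0,"hand":0.05}]' 60
python3 -m pendant '[{"dx":0,"dy":0,"dz":0,"rx":0,"ry":0,"rz":0,"hand":0.02},{"dx":0,"dy":0,"dz":0,"rx":0,"ry":0,"rz":0,"hand":0.02},{"dx":0,"dy":0,"dz":0,"rx":0,"ry":0,"rz":0,"hand":0.02},{"dx":0,"dy":0,"dz":0,"rx":0,"ry":0,"rz":0,"hand":0.02},{"dx":0,"dy":0,"dz":0,"rx":0,"ry":0,"rz":0,"hand":0.02},{"dx":0,"dy":0,"dz":0,"rx":0,"ry":0,"rz":0,"hand":0.02},{"dx":0,"dy":0,"dz":0,"rx":0,"ry":0,"rz":0,"hand":0.02}]' 60
```

```text
clock: 24.02
position: [0.4457, 0.034, 0.0408]
ee_rot: [-0.0, 0.982, 0.19, -0.001]
contact_force: [1.5, -0.9, -1.9]
width: 0.05
gripper_force: 0.0
clock: 24.6
position: [0.4461, 0.0346, 0.0421]
ee_rot: [0.001, 0.982, 0.191, 0.001]
contact_force: [0.6, -1.2, 6.2]
width: 0.0268
gripper_force: 59.3
```

```bash
python3 -m pendant '[{"dx":0,"dy":0,"dz":-0.02,"rx":0,"ry":0,"rz":0,"hand":0.02},{"dx":0,"dy":0,"dz":-0.03,"rx":0,"ry":0,"rz":-6,"hand":0.02},{"dx":0,"dy":0,"dz":-0.03,"rx":0,"ry":0,"rz":-6,"hand":0.02},{"dx":0,"dy":0,"dz":-0.03,"rx":0,"ry":0,"rz":-6,"hand":0.02},{"dx":0,"dy":0,"dz":-0.03,"rx":0,"ry":0,"rz":-6,"hand":0.02},{"dx":0,"dy":0,"dz":0,"rx":0,"ry":0,"rz":-5.8,"hand":0.02},{"dx":0,"dy":0,"dz":0,"rx":0,"ry":0,"rz":0,"hand":0.02}]'
python3 -m pendant '[{"dx":-0.0143,"dy":0.0363,"dz":0,"rx":0,"ry":0,"rz":0,"hand":0.02},{"dx":-0.0143,"dy":0.0363,"dz":0,"rx":0,"ry":0,"rz":0,"hand":0.02},{"dx":-0.0143,"dy":0.0363,"dz":0,"rx":0,"ry":0,"rz":0,"hand":0.02},{"dx":-0.0143,"dy":0.0363,"dz":0,"rx":0,"ry":0,"rz":0,"hand":0.02},{"dx":-0.0143,"dy":0.0363,"dz":0,"rx":0,"ry":0,"rz":0,"hand":0.02},{"dx":-0.0143,"dy":0.0363,"dz":0,"rx":0,"ry":0,"rz":0,"hand":0.02},{"dx":-0.0143,"dy":0.0363,"dz":0,"rx":0,"ry":0,"rz":0,"hand":0.02},{"dx":0,"dy":0,"dz":0,"rx":0,"ry":0,"rz":0,"hand":0.02},{"dx":0,"dy":0,"dz":0,"rx":0,"ry":0,"rz":0,"hand":0.02},{"dx":0,"dy":0,"dz":0,"rx":0,"ry":0,"rz":0,"hand":0.02}]'
```

```text
clock: 25.18
position: [0.4456, 0.0352, 0.1828]
ee_rot: [0.0, 0.899, 0.438, 0.002]
contact_force: [-1.1, -0.8, -2.0]
width: 0.0269
gripper_force: 59.2
clock: 26.02
position: [0.5814, -0.1999, 0.1792]
ee_rot: [-0.002, 0.9, 0.436, -0.001]
contact_force: [-0.5, -0.5, 0.1]
width: 0.027
gripper_force: 59.4
```

```bash
python3 -m pendant '[{"dx":0,"dy":0,"dz":0.025,"rx":0,"ry":0,"rz":0,"hand":0.02},{"dx":0,"dy":0,"dz":0.025,"rx":0,"ry":0,"rz":0,"hand":0.02},{"dx":0,"dy":0,"dz":0.025,"rx":0,"ry":0,"rz":0,"hand":0.02},{"dx":0,"dy":0,"dz":0.025,"rx":0,"ry":0,"rz":0,"hand":0.02},{"dx":0,"dy":0,"dz":0.015,"rx":0,"ry":0,"rz":0,"hand":0.02},{"dx":0,"dy":0,"dz":0.01,"rx":0,"ry":0,"rz":0,"hand":0.02},{"dx":0,"dy":0,"dz":0.008,"rx":0,"ry":0,"rz":0,"hand":0.02},{"dx":0,"dy":0,"dz":0,"rx":0,"ry":0,"rz":0,"hand":0.02},{"dx":0,"dy":0,"dz":0,"rx":0,"ry":0,"rz":0,"hand":0.02}]'
python3 -m pendant '[{"dx":0,"dy":0,"dz":0,"rx":0,"ry":0,"rz":0,"hand":0.045},{"dx":0,"dy":0,"dz":0,"rx":0,"ry":0,"rz":0,"hand":0.045},{"dx":0,"dy":0,"dz":0,"rx":0,"ry":0,"rz":0,"hand":0.045},{"dx":0,"dy":0,"dz":0,"rx":0,"ry":0,"rz":0,"hand":0.045},{"dx":0,"dy":0,"dz":-0.01,"rx":0,"ry":0,"rz":0,"hand":0.045},{"dx":0,"dy":0,"dz":-0.03,"rx":0,"ry":0,"rz":0,"hand":0.045},{"dx":0,"dy":0,"dz":-0.04,"rx":0,"ry":0,"rz":0,"hand":0.045},{"dx":0,"dy":0,"dz":-0.04,"rx":0,"ry":0,"rz":0,"hand":0.045},{"dx":0,"dy":0,"dz":-0.04,"rx":0,"ry":0,"rz":0,"hand":0.045},{"dx":0,"dy":0,"dz":-0.04,"rx":0,"ry":0,"rz":0,"hand":0.045},{"dx":0,"dy":0,"dz":-0.03,"rx":0,"ry":0,"rz":0,"hand":0},{"dx":0,"dy":0,"dz":-0.03,"rx":0,"ry":0,"rz":0,"hand":0}]'
python3 -m pendant '[{"dx":-0.04,"dy":-0.04,"dz":-0.01,"rx":0,"ry":0,"rz":0,"hand":0},{"dx":-0.04,"dy":-0.04,"dz":0,"rx":0,"ry":0,"rz":0,"hand":0},{"dx":-0.04,"dy":-0.03,"dz":0,"rx":0,"ry":0,"rz":0,"hand":0},{"dx":-0.04,"dy":0,"dz":0,"rx":0,"ry":0,"rz":0,"hand":0},{"dx":0,"dy":0,"dz":0,"rx":0,"ry":0,"rz":0,"hand":0},{"dx":0,"dy":0,"dz":0,"rx":0,"ry":0,"rz":0,"hand":0}]'
python3 - <<'E'
from h import *
w=grab('wrist','w8');s=grab('side','s8');c=grab('scene','sc8')
C=np.array([.536,-.2625]);x=np.array([.786,-.618]);y=np.array([.618,.786])
for n,t in zip(('seam','scr','pick','noz'),(-78,-26,26,78)):
    X=np.r_[C+y*t/1e3,.071]
    for d,m in((w,'w'),(s,'s'),(c,'c')): print(n,m,proj(d,X)[0].round())
# lid: hinge ends and edge predicted for angles
z=np.array([0,0,1.]);x3=np.r_[x,0];y3=np.r_[y,0]
for th in(1.57,1.7,1.85):
    a=-x3*np.cos(th)+z*np.sin(th); nrm=z*np.cos(th)+x3*np.sin(th)
    H=np.r_[C,.055]+x3*.07
    E=[H+a*.14+nrm*.025+y3*t for t in(.115,-.115)]
    I=[H+a*.14+y3*t for t in(.115,-.115)]
    print(th,'side outer',proj(s,np.array(E)).round().tolist(),'inner',proj(s,np.array(I)).round().tolist(),'scene outer',proj(c,np.array(E)).round().tolist(),'E',np.round(np.mean(E,0),3))
E
```

```text
clock: 26.77
position: [0.5831, -0.2004, 0.0488]
ee_rot: [0.0, 0.899, 0.437, 0.0]
contact_force: [-0.0, 1.6, -0.9]
width: 0.0268
gripper_force: 59.4
clock: 27.77
position: [0.5827, -0.2008, 0.312]
ee_rot: [0.001, 0.899, 0.437, 0.001]
contact_force: [-0.2, -0.1, -0.6]
width: 0.0219
gripper_force: 0.0
clock: 28.27
position: [0.4345, -0.254, 0.3169]
ee_rot: [0.001, 0.9, 0.435, 0.001]
contact_force: [-0.6, 0.6, -0.0]
width: -0.0001
gripper_force: 0.0
seam w [346. 197.]
seam s [368. 309.]
seam c [160. 253.]
scr w [348. 155.]
scr s [360. 291.]
scr c [180. 252.]
pick w [351. 110.]
pick s [352. 274.]
pick c [199. 252.]
noz w [353.  61.]
noz s [346. 258.]
noz c [218. 251.]
1.57 side outer [[387.0, 198.0], [433.0, 268.0]] inner [[376.0, 200.0], [420.0, 270.0]] scene outer [[226.0, 268.0], [126.0, 270.0]] E [ 0.611 -0.321  0.195]
1.7 side outer [[394.0, 199.0], [442.0, 269.0]] inner [[384.0, 199.0], [429.0, 269.0]] scene outer [[226.0, 276.0], [126.0, 278.0]] E [ 0.625 -0.332  0.191]
1.85 side outer [[402.0, 201.0], [451.0, 271.0]] inner [[392.0, 200.0], [440.0, 270.0]] scene outer [[226.0, 285.0], [126.0, 288.0]] E [ 0.64  -0.344  0.183]
```

Run:
```python
from h import *
b=load('s7');a=load('s8')
D=np.abs(a['frame'].astype(int)-b['frame']).sum(2)
# tray region diff between 3 tools and 4 tools
m=np.zeros(D.shape,np.uint8);m[225:345,308:410]=(D[225:345,308:410]>60)
for c in cv2.findContours(m,0,1)[0]:
    if cv2.contourArea(c)>25: print(cv2.boundingRect(c),cv2.contourArea(c),a['frame'][cv2.drawContours(np.zeros_like(m),[c],0,1,-1)>0].mean(0))
g=a['frame'].max(2)[248:292:1,330:366]
for r in g: print(''.join('%X'%(v//16) for v in r))
# old nozzle place empty?
print(a['frame'][250:266:5,229])
```

```text
(308, 300, 21, 45) 580.5 [120.2967  80.9686  45.4113]
(333, 255, 19, 31) 345.0 [110.5979 102.5825  87.8686]
CCCCCCCCCCCCCCCCCCCCCCCCCCCCCCCCCCCC
CCCCCCCCCCCCCCCCCCCCCCCCCCCCCCCCCCCC
CCCCCCCCCCCCCCCCCCCCCCCCCCCCCCCBBCCC
CCCCCCCCCCCCCCCCCCCCCCCBBCCCCCCCCBB9
CCCCCCCCCCCCCCCBBCCCCCCCCBB987788887
CCCCCCCBBCCCCCCCCBA98778888888888887
BCCCCCCCCBBA977888888888888888888877
CBBA9878888887899AAB8888888888888887
888888888AAABCCCCCCCA887888888888887
88888887BCCCCCCCCCCCA888888888888886
888888868BCCCCCCB9897888888888878876
888888864999775555555788888888888876
888888854555555554555788888877888877
788888754455677864455788888888888877
788888854457878864455778888878788877
8888888545569ABC74456788888788888867
888889A54559CCCC74456788878878878877
8887BCC6455BCCCC74557778888887888877
78779BC64457B87744557787888888889987
88774B844457777764558888889999A9AA98
788649C7455777777555CA99AA9AAAAAAAA8
888644B7555777BCCABCCBAAAAAAAAAAAAA9
889744AC98ACCCCCC766ACAAAAAAAAAAAAAA
99A6444BCB76ACCCA6666AB988878AAAAAAA
ABA7443AC76668BC9566666666666AAAAAAA
ABB74436B86666B866666666666568AAAAAA
AAB543438733234335656655555336AAAAAA
AAA534345522245325433332222224AAAAAA
AAA844445522235212222223321126AAAAAA
AAA844445422245212222358A21228AAAAAA
AAAA5344542224521222359B821228AAAAAA
AAAA8444542224521222359A821228AAAAAA
AAAAA544532224521225558761222BBAAAAA
AAAAA844532225311224665531112BBBAAAA
AAAAA844532246521223353321224BBBBBAA
AAAAAA54532225312213333331223ABBBBBA
AAAAAA855322143212233333322247BBBBBB
AAAAAAA87543135222234336634456AAABBB
AAAAAAAAAAA82153334666666666667ABABB
AAAAAAAAAAA82146665656665555546BBBBB
AAAAAAAAAAA82115653554773443567BBBBB
AAAAAAAAAAA62113322122477888ACCCCCCC
AAAAAAAAAAA621122222223BCCCCCCCCCCBC
AAAAAAAAAAA4111222222237CCCCCBBBBAAA
[[198 162  93]
 [198 148  82]
 [196 166  93]
 [199 150  85]]
```

The nozzle holder's loop top shows at (345,258) in the side image, just where it should be, so all four tools stand in the tray. Next, go behind the lid with the fingers shut.

```bash
python3 -m pendant '[{"dx":0.008,"dy":0.034,"dz":0,"rx":0,"ry":0,"rz":0,"hand":0},{"dx":0.008,"dy":0.034,"dz":0,"rx":0,"ry":0,"rz":0,"hand":0},{"dx":0.008,"dy":0.034,"dz":0,"rx":0,"ry":0,"rz":0,"hand":0},{"dx":0.008,"dy":0.034,"dz":0,"rx":0,"ry":0,"rz":0,"hand":0},{"dx":0.008,"dy":0.034,"dz":0,"rx":0,"ry":0,"rz":0,"hand":0},{"dx":0.008,"dy":0.034,"dz":0,"rx":0,"ry":0,"rz":0,"hand":0},{"dx":0.008,"dy":0.036,"dz":0,"rx":0,"ry":0,"rz":0,"hand":0},{"dx":0,"dy":0,"dz":0,"rx":0,"ry":0,"rz":0,"hand":0},{"dx":0,"dy":0,"dz":0,"rx":0,"ry":0,"rz":0,"hand":0}]'
python3 -m pendant '[{"dx":0,"dy":0,"dz":0.025,"rx":0,"ry":0,"rz":0,"hand":0},{"dx":0,"dy":0,"dz":0.025,"rx":0,"ry":0,"rz":0,"hand":0},{"dx":0,"dy":0,"dz":0.025,"rx":0,"ry":0,"rz":0,"hand":0},{"dx":0,"dy":0,"dz":0.025,"rx":0,"ry":0,"rz":0,"hand":0},{"dx":0,"dy":0,"dz":0.025,"rx":0,"ry":0,"rz":0,"hand":0},{"dx":0,"dy":0,"dz":0.025,"rx":0,"ry":0,"rz":0,"hand":0},{"dx":0,"dy":0,"dz":0,"rx":0,"ry":0,"rz":0,"hand":0},{"dx":0,"dy":0,"dz":0,"rx":0,"ry":0,"rz":0,"hand":0}]'
cat >> h.py <<'E'
C=np.array([.536,-.2625]);TX=np.array([.786,-.618]);TY=np.array([.618,.786])
def tray(p): q=np.array(p)[:2]-C; return np.r_[q@TX,q@TY,p[2]]
E
python3 -c "
from h import *; print(tray(manip.get_state()['position']))"
```

```text
clock: 29.17
position: [0.6617, -0.3564, 0.3114]
ee_rot: [-0.002, 0.899, 0.438, -0.001]
contact_force: [-0.4, 1.0, -0.4]
width: 0.0
gripper_force: 0.0
clock: 29.83
position: [0.6581, -0.3555, 0.1651]
ee_rot: [-0.001, 0.899, 0.437, -0.001]
contact_force: [0.9, 1.1, 0.2]
width: 0.0003
gripper_force: 0.0
[0.1535 0.0023 0.1651]
```

```bash
python3 -m pendant '[{"dx":0,"dy":-0.022,"dz":0,"rx":0,"ry":0,"rz":0,"hand":0},{"dx":0,"dy":-0.022,"dz":0,"rx":0,"ry":0,"rz":0,"hand":0},{"dx":0,"dy":-0.016,"dz":-0.0015,"rx":0,"ry":0,"rz":0,"hand":0},{"dx":0,"dy":-0.015,"dz":-0.0012,"rx":0,"ry":0,"rz":0,"hand":0},{"dx":0,"dy":-0.0175,"dz":0.003,"rx":0,"ry":0,"rz":0,"hand":0},{"dx":0,"dy":-0.0175,"dz":0.0036,"rx":0,"ry":0,"rz":0,"hand":0}]'
python3 -m pendant '[{"dx":0,"dy":-0.0163,"dz":0.007,"rx":0,"ry":0,"rz":0,"hand":0},{"dx":0,"dy":-0.0163,"dz":0.009,"rx":0,"ry":0,"rz":0,"hand":0},{"dx":0,"dy":-0.0115,"dz":0.0096,"rx":0,"ry":0,"rz":0,"hand":0},{"dx":0,"dy":-0.0115,"dz":0.01,"rx":0,"ry":0,"rz":0,"hand":0},{"dx":0,"dy":-0.009,"dz":0.012,"rx":0,"ry":0,"rz":0,"hand":0},{"dx":0,"dy":-0.009,"dz":0.012,"rx":0,"ry":0,"rz":0,"hand":0},{"dx":0,"dy":0,"dz":0,"rx":0,"ry":0,"rz":0,"hand":0}]'
python3 -c "
from h import *; print(tray(manip.get_state()['position']))"
```

```text
clock: 30.33
position: [0.5749, -0.2905, 0.1667]
ee_rot: [0.005, 0.899, 0.437, 0.003]
contact_force: [1.3, -2.1, 1.9]
width: -0.0003
gripper_force: 1.3
clock: 30.92
position: [0.5134, -0.2422, 0.1031]
ee_rot: [-0.0, 0.899, 0.437, -0.0]
contact_force: [-0.6, -0.3, 0.7]
width: 0.0003
gripper_force: 0.0
[-0.0303  0.002   0.1031]
```

```bash
python3 -m pendant '[{"dx":0,"dy":-0.005,"dz":0.008,"rx":0,"ry":0,"rz":0,"hand":0},{"dx":0,"dy":-0.005,"dz":0.008,"rx":0,"ry":0,"rz":0,"hand":0},{"dx":0,"dy":0,"dz":0.005,"rx":0,"ry":0,"rz":0,"hand":0},{"dx":0,"dy":0,"dz":0.002,"rx":0,"ry":0,"rz":0,"hand":0},{"dx":0,"dy":0,"dz":0,"rx":0,"ry":0,"rz":0,"hand":0},{"dx":0,"dy":0,"dz":0,"rx":0,"ry":0,"rz":0,"hand":0}]'
python3 -c "
from h import *; print(tray(manip.get_state()['position']))"
```

```text
clock: 31.42
position: [0.5066, -0.2371, 0.08]
ee_rot: [-0.001, 0.899, 0.437, -0.0]
contact_force: [-2.9, 3.5, 8.4]
width: -0.0
gripper_force: 4.2
[-0.0388  0.0018  0.08  ]
```

```bash
python3 -m pendant '[{"dx":0,"dy":0,"dz":0.002,"rx":0,"ry":0,"rz":0,"hand":0},{"dx":0,"dy":0,"dz":0.002,"rx":0,"ry":0,"rz":0,"hand":0},{"dx":0,"dy":0,"dz":0,"rx":0,"ry":0,"rz":0,"hand":0}]'
python3 -m pendant '[{"dx":0,"dy":0,"dz":-0.02,"rx":0,"ry":0,"rz":0,"hand":0},{"dx":0,"dy":0,"dz":-0.04,"rx":0,"ry":0,"rz":0,"hand":0},{"dx":0,"dy":0,"dz":-0.04,"rx":0,"ry":0,"rz":0,"hand":0},{"dx":0,"dy":0,"dz":-0.04,"rx":0,"ry":0,"rz":0,"hand":0},{"dx":0,"dy":-0.04,"dz":-0.03,"rx":0,"ry":0,"rz":0,"hand":0},{"dx":0,"dy":-0.04,"dz":-0.03,"rx":0,"ry":0,"rz":0,"hand":0},{"dx":-0.03,"dy":-0.04,"dz":0,"rx":0,"ry":0,"rz":0,"hand":0},{"dx":-0.03,"dy":-0.02,"dz":0,"rx":0,"ry":0,"rz":0,"hand":0},{"dx":-0.04,"dy":0,"dz":0,"rx":0,"ry":0,"rz":0,"hand":0},{"dx":0,"dy":0,"dz":0,"rx":0,"ry":0,"rz":0,"hand":0},{"dx":0,"dy":0,"dz":0,"rx":0,"ry":0,"rz":0,"hand":0}]'
python3 - <<'E'
from h import *
print(tray(manip.get_state()['position']))
w=grab('wrist','w9');s=grab('side','s9');c=grab('scene','sc9')
W=lambda x,y,z:np.r_[C+TX*x+TY*y,z]
pts={}
# predicted clip tips for angle th: hinge at 2mm outside wall z=.073; dir = out*sin - z*cos
for th in(1.2,1.57,2.1):
    for n,h,o in(('FL',(-.072,.068),(-1,0)),('FR',(-.072,-.068),(-1,0)),('EL',(0,.117),(0,1)),('ER',(0,-.117),(0,-1))):
        p=W(h[0]+o[0]*.033*np.sin(th),h[1]+o[1]*.033*np.sin(th),.073-.033*np.cos(th))
        print(th,n,*[proj(d,p)[0].round().astype(int).tolist() for d in(w,s,c)])
A=w['frame'];B=s['frame'][200:360,290:470];D=c['frame'][205:305,110:260]
cv2.imwrite('pics/v14.png',np.hstack([cv2.resize(A,(480,360)),np.vstack([cv2.resize(B,(320,284),interpolation=3),cv2.resize(D,(320,213),interpolation=3)])[:360] if 0 else cv2.resize(B,(320,360),interpolation=3)])[...,::-1])
for n,d in(('w',w),('s',s),('c',c)):
    m=(d['frame'].max(2)<70).astype(np.uint8)
    for k in cv2.findContours(m,0,1)[0]:
        a=cv2.contourArea(k);r=cv2.boundingRect(k)
        if 30<a<3000: print(n,r,a)
E
```

```text
clock: 31.67
position: [0.5067, -0.2372, 0.0797]
ee_rot: [0.0, 0.899, 0.437, 0.0]
contact_force: [-8.1, 5.7, 31.3]
width: -0.0002
gripper_force: 15.7
clock: 32.58
position: [0.353, -0.2395, 0.2654]
ee_rot: [0.001, 0.9, 0.435, 0.0]
contact_force: [0.6, 0.6, -0.6]
width: 0.0003
gripper_force: 0.0
[-0.158  -0.095   0.2654]
1.2 FL [334, 22] [302, 270] [216, 220]
1.2 FR [329, 162] [316, 316] [169, 221]
1.2 EL [444, -64] [337, 242] [244, 252]
1.2 ER [415, 232] [380, 340] [136, 255]
1.57 FL [334, 19] [301, 266] [216, 217]
1.57 FR [329, 164] [315, 312] [168, 218]
1.57 EL [450, -73] [337, 238] [244, 250]
1.57 ER [419, 237] [381, 337] [134, 253]
2.1 FL [342, 14] [303, 260] [215, 216]
2.1 FR [336, 166] [317, 306] [166, 217]
2.1 EL [459, -77] [338, 233] [242, 248]
2.1 ER [426, 239] [381, 329] [133, 251]
w (530, 173, 30, 52) 864.5
w (19, 155, 13, 23) 88.5
w (0, 134, 20, 25) 145.5
w (100, 0, 42, 71) 386.5
w (58, 0, 25, 56) 444.5
s (362, 324, 26, 13) 87.0
s (455, 308, 27, 35) 372.5
s (164, 294, 43, 21) 218.0
s (168, 280, 33, 18) 177.0
s (515, 262, 45, 90) 1875.5
s (317, 213, 19, 24) 64.5
c (77, 382, 47, 38) 486.0
c (122, 380, 33, 40) 332.5
c (141, 327, 16, 26) 92.0
c (0, 274, 12, 13) 82.5
c (0, 219, 57, 51) 523.5
c (370, 208, 190, 212) 724.0
c (0, 179, 31, 38) 188.0
c (333, 159, 27, 45) 468.5
c (334, 137, 9, 19) 138.0
c (334, 116, 9, 18) 109.0
c (101, 103, 45, 63) 1294.0
c (337, 98, 5, 15) 32.0
c (160, 55, 18, 25) 269.0
c (329, 28, 89, 64) 1280.0
c (394, 0, 42, 30) 503.5
c (343, 0, 99, 60) 2066.0
c (128, 0, 61, 48) 1935.0
```

Lid is solidly shut: the fingertips stand at z = 0.080 with 31 N. Now clip front-right: go over it, press its end down, then push inward.

```bash
python3 -m pendant '[{"dx":0.014,"dy":0.03,"dz":0.02,"rx":0,"ry":0,"rz":0,"hand":0},{"dx":0.013,"dy":0.03,"dz":0.02,"rx":0,"ry":0,"rz":0,"hand":0},{"dx":0,"dy":0,"dz":0.03,"rx":0,"ry":0,"rz":0,"hand":0},{"dx":0,"dy":0,"dz":0.03,"rx":0,"ry":0,"rz":0,"hand":0},{"dx":0,"dy":0,"dz":0.03,"rx":0,"ry":0,"rz":0,"hand":0},{"dx":0,"dy":0,"dz":0.03,"rx":0,"ry":0,"rz":0,"hand":0},{"dx":0,"dy":0,"dz":0.01,"rx":0,"ry":0,"rz":0,"hand":0},{"dx":0,"dy":0,"dz":0,"rx":0,"ry":0,"rz":0,"hand":0},{"dx":0,"dy":0,"dz":0,"rx":0,"ry":0,"rz":0,"hand":0}]'
python3 -c "
from h import *; print(tray(manip.get_state()['position']))"
python3 -m pendant '[{"dx":0,"dy":0,"dz":0.01,"rx":0,"ry":0,"rz":0,"hand":0},{"dx":0,"dy":0,"dz":0.01,"rx":0,"ry":0,"rz":0,"hand":0},{"dx":0,"dy":0,"dz":0,"rx":0,"ry":0,"rz":0,"hand":0}]'
python3 -m pendant '[{"dx":0,"dy":0,"dz":0.01,"rx":0,"ry":0,"rz":0,"hand":0},{"dx":0,"dy":0,"dz":0.01,"rx":0,"ry":0,"rz":0,"hand":0},{"dx":0,"dy":0,"dz":0.01,"rx":0,"ry":0,"rz":0,"hand":0},{"dx":0,"dy":0,"dz":0,"rx":0,"ry":0,"rz":0,"hand":0},{"dx":0,"dy":0,"dz":0,"rx":0,"ry":0,"rz":0,"hand":0}]'
python3 -c "
from h import *; print(tray(manip.get_state()['position']))"
```

```text
clock: 33.48
position: [0.4185, -0.253, 0.0944]
ee_rot: [-0.001, 0.899, 0.438, -0.0]
contact_force: [-0.0, 0.4, 0.2]
width: 0.0001
gripper_force: 0.0
[-0.0982 -0.0651  0.0944]
clock: 33.73
position: [0.4184, -0.2536, 0.0753]
ee_rot: [0.0, 0.899, 0.437, 0.0]
contact_force: [-0.7, 0.6, 0.3]
width: -0.0001
gripper_force: 0.0
clock: 34.15
position: [0.4183, -0.254, 0.0458]
ee_rot: [0.0, 0.899, 0.437, 0.0]
contact_force: [-1.2, 0.8, -0.6]
width: 0.0001
gripper_force: 0.5
[-0.0977 -0.0661  0.0458]
```

```bash
python3 -m pendant '[{"dx":0,"dy":0.004,"dz":0,"rx":0,"ry":0,"rz":0,"hand":0},{"dx":0,"dy":0.003,"dz":0,"rx":0,"ry":0,"rz":0,"hand":0},{"dx":0,"dy":0,"dz":0,"rx":0,"ry":0,"rz":0,"hand":0},{"dx":0,"dy":0,"dz":0,"rx":0,"ry":0,"rz":0,"hand":0}]'
python3 -m pendant '[{"dx":0,"dy":0.003,"dz":0,"rx":0,"ry":0,"rz":0,"hand":0},{"dx":0,"dy":0,"dz":0,"rx":0,"ry":0,"rz":0,"hand":0},{"dx":0,"dy":0,"dz":0,"rx":0,"ry":0,"rz":0,"hand":0}]'
python3 -m pendant '[{"dx":0,"dy":0.002,"dz":0,"rx":0,"ry":0,"rz":0,"hand":0},{"dx":0,"dy":0,"dz":0,"rx":0,"ry":0,"rz":0,"hand":0},{"dx":0,"dy":0,"dz":0,"rx":0,"ry":0,"rz":0,"hand":0}]'
python3 -c "
from h import *; s=manip.get_state();print(tray(s['position']),s['contact_force'][:2]@TX)"
```

```text
clock: 34.48
position: [0.4202, -0.2555, 0.0447]
ee_rot: [-0.004, 0.899, 0.437, -0.002]
contact_force: [-5.9, 5.1, 1.7]
width: 0.0
gripper_force: 4.2
clock: 34.73
position: [0.4202, -0.2555, 0.0446]
ee_rot: [-0.006, 0.899, 0.437, -0.003]
contact_force: [-11.1, 8.3, 7.7]
width: -0.0001
gripper_force: 6.8
clock: 34.98
position: [0.4202, -0.2555, 0.0446]
ee_rot: [-0.008, 0.899, 0.437, -0.004]
contact_force: [-13.4, 9.6, 9.5]
width: -0.0003
gripper_force: 8.7
[-0.0953 -0.0661  0.0446] -16.441607802765215
```

```bash
python3 -m pendant '[{"dx":0,"dy":-0.015,"dz":0,"rx":0,"ry":0,"rz":0,"hand":0},{"dx":0,"dy":-0.007,"dz":0,"rx":0,"ry":0,"rz":0,"hand":0},{"dx":0,"dy":0,"dz":-0.025,"rx":0,"ry":0,"rz":0,"hand":0},{"dx":0,"dy":0,"dz":-0.025,"rx":0,"ry":0,"rz":0,"hand":0},{"dx":0.033,"dy":0.002,"dz":0,"rx":0,"ry":0,"rz":0,"hand":0},{"dx":0.033,"dy":0.002,"dz":0,"rx":0,"ry":0,"rz":0,"hand":0},{"dx":0.034,"dy":0.003,"dz":0,"rx":0,"ry":0,"rz":0,"hand":0},{"dx":0.034,"dy":0.003,"dz":0,"rx":0,"ry":0,"rz":0,"hand":0},{"dx":0,"dy":0,"dz":0,"rx":0,"ry":0,"rz":0,"hand":0},{"dx":0,"dy":0,"dz":0,"rx":0,"ry":0,"rz":0,"hand":0}]'
python3 - <<'E'
from h import *
s0=manip.get_state();print(tray(s0['position']))
s=grab('side','s10');o=load('s9');w=grab('wrist','w10')
W=lambda x,y,z:np.r_[C+TX*x+TY*y,z]
for n,p in(('hinge',W(-.075,-.068,.073)),('tip down',W(-.075,-.068,.040)),('left',W(-.075,-.05,.056)),('right',W(-.075,-.086,.056)),('rim',W(-.07,-.068,.055))): print(n,proj(s,p)[0].round(1))
def show(d,u0,u1,v0,v1):
    g=d['frame'].max(2)[v0:v1,u0:u1]
    for r in g: print(''.join('%X'%(v//16) for v in r))
show(o,300,350,298,350);print();show(s,300,350,298,350)
E
```

```text
clock: 35.82
position: [0.5029, -0.1482, 0.0959]
ee_rot: [0.001, 0.899, 0.439, 0.001]
contact_force: [0.0, -0.1, 0.4]
width: -0.0001
gripper_force: 0.0
[-0.0967  0.0694  0.0959]
hinge [329.9 309.9]
tip down [328.9 321.3]
left [327.1 309.2]
right [331.7 322.8]
rim [331.8 315.9]
CCCCCCCCCCCCCCB877777777889A868BBBBBBBBBBBB9888888
CCCCCCCCCCCCCB96687777778879865ABBBBBBBBBBBA999999
CCCCCCCCCCCCB655567777779877A658BCBBBBBBBBBBAAAABA
CCCCCCCCCCCCA4556566676776566765ABBBBBBBCBBBBBBBB9
CCCCCCCCCCCC844565555555665647669BBBBBBBBBBBBBBBB9
CCCCCCCCCCCC942554555555555569668BBBBBBBBCBBBBBBB9
CCCCCCCCCCCCC62555555555555565755ABBBBBBBBBCBBBBB9
CCCCCCCCCCCCC744565555555555538658BBBBBBBBBBCBBBA9
CCCCCCCCCCCCC943554555555555558767BBCBBBBBBBBBBBA9
CCCCCCCCCCCCCC62555555555555556855ABBBBBBBBBBBCBA9
CCCCCCCCCCCCCC734565555555555549658BBBBBBBBBBBBBA9
CCCCCCCCCCCCCC843554555555555557766BBBBCBBCBBBBB99
CCCCCCCCCCCCCCA425555555555555557559BBBBBBBBBBBB99
CCCCCCCCCCCCCCC634565555555555558557BBBBBBBBBBBB99
CCCCCCCCCCCCCCC842554555555555565866ABBBBBBBBBBBB9
CCCCCCCCCCCCCCCA433345555555555549558BBBBBBBBBBBBA
CCCCCC
[... 3782 characters left out ...]
CBBBCBBBB6677766677777778788888888888
BCBCBBCBBBCCCCBCBCCBBBA666776577777778788888888888
BBBBBBCCCBBCBBBCCBBCBBB656677667777778788888888888
CBBCBBBCBBCBBBBBBBBBCBB666666767777778788888888888
BBBBCCBCCBBCBCBBBCBBBBCB66666667777777788888888888
CCBBBCBBCCBBBBBBBBBBCBBB66666666777777788888888888
BBBCCBBCBBBBBCBCBBCBBBBCB7666655777787888888888888
BBBCBBBCCBBCBBCCBBCBBBCBCBBBBB65777787888888888888
BBCBCCBBBBBBBBBCCBBCBBBBBBCBCB66677787888888888888
BCCBBCBBBCBBCCCCBBBCBCBBBBBBBB76577777888888888887
CBBBCBBBBBBCBBCBBBBBBCBBBBBBBBB6677777888887888888
BBBBBBBBBBCCBBCCBBBBBBBBBCBCBBB6667777788877888888
BCBBBBBBBBBCBBBBBBBBBBBBBBCBBBB7667777888888888788
BCBBBBCBBBBCBBBBCBBCBCBBBBBBBBCB667777777888888777
```

```bash
python3 -m pendant '[{"dx":0,"dy":0,"dz":0.01,"rx":0,"ry":0,"rz":0,"hand":0},{"dx":0,"dy":0,"dz":0.01,"rx":0,"ry":0,"rz":0,"hand":0},{"dx":0,"dy":0,"dz":0.01,"rx":0,"ry":0,"rz":0,"hand":0},{"dx":0,"dy":0,"dz":0.01,"rx":0,"ry":0,"rz":0,"hand":0},{"dx":0,"dy":0,"dz":0.01,"rx":0,"ry":0,"rz":0,"hand":0},{"dx":0,"dy":0,"dz":0.002,"rx":0,"ry":0,"rz":0,"hand":0},{"dx":0,"dy":0,"dz":0,"rx":0,"ry":0,"rz":0,"hand":0},{"dx":0,"dy":0.004,"dz":0,"rx":0,"ry":0,"rz":0,"hand":0},{"dx":0,"dy":0.003,"dz":0,"rx":0,"ry":0,"rz":0,"hand":0},{"dx":0,"dy":0,"dz":0,"rx":0,"ry":0,"rz":0,"hand":0},{"dx":0,"dy":0,"dz":0,"rx":0,"ry":0,"rz":0,"hand":0}]'
python3 -c "
from h import *; s=manip.get_state();print(tray(s['position']),s['contact_force'][:2]@TX)"
python3 -m pendant '[{"dx":0,"dy":0.003,"dz":0,"rx":0,"ry":0,"rz":0,"hand":0},{"dx":0,"dy":0.002,"dz":0,"rx":0,"ry":0,"rz":0,"hand":0},{"dx":0,"dy":0,"dz":0,"rx":0,"ry":0,"rz":0,"hand":0}]'
python3 -c "
from h import *; s=manip.get_state();print(tray(s['position']),s['contact_force'][:2]@TX)"
echo TEST_WALL
python3 -m pendant '[{"dx":0,"dy":-0.02,"dz":0,"rx":0,"ry":0,"rz":0,"hand":0},{"dx":-0.035,"dy":0,"dz":0,"rx":0,"ry":0,"rz":0,"hand":0},{"dx":-0.034,"dy":0,"dz":0,"rx":0,"ry":0,"rz":0,"hand":0},{"dx":0,"dy":0.01,"dz":0,"rx":0,"ry":0,"rz":0,"hand":0},{"dx":0,"dy":0.01,"dz":0,"rx":0,"ry":0,"rz":0,"hand":0},{"dx":0,"dy":0.005,"dz":0,"rx":0,"ry":0,"rz":0,"hand":0},{"dx":0,"dy":0,"dz":0,"rx":0,"ry":0,"rz":0,"hand":0},{"dx":0,"dy":0,"dz":0,"rx":0,"ry":0,"rz":0,"hand":0}]'
python3 -c "
from h import *; s=manip.get_state();print(tray(s['position']),s['contact_force'][:2]@TX)"
```

```text
clock: 36.83
position: [0.5017, -0.1501, 0.0418]
ee_rot: [-0.005, 0.9, 0.437, -0.003]
contact_force: [-7.2, 6.3, -1.4]
width: -0.0002
gripper_force: 4.5
[-0.0964  0.0671  0.0418] -9.53076230820707
clock: 37.08
position: [0.5017, -0.1501, 0.0416]
ee_rot: [-0.009, 0.9, 0.437, -0.005]
contact_force: [-14.2, 12.4, 7.3]
width: -0.0003
gripper_force: 9.3
[-0.0964  0.0671  0.0416] -18.7755673921482
TEST_WALL
clock: 37.75
position: [0.465, -0.2101, 0.0425]
ee_rot: [-0.006, 0.899, 0.438, -0.005]
contact_force: [-15.7, 3.9, 10.7]
width: -0.0003
gripper_force: 8.9
[-0.0882 -0.0027  0.0425] -14.759436297103914
```

```bash
python3 -m pendant '[{"dx":0,"dy":-0.03,"dz":0,"rx":0,"ry":0,"rz":0,"hand":0},{"dx":0,"dy":0,"dz":-0.04,"rx":0,"ry":0,"rz":0,"hand":0},{"dx":0,"dy":0,"dz":-0.04,"rx":0,"ry":0,"rz":0,"hand":0},{"dx":0.0355,"dy":0.0275,"dz":0,"rx":0,"ry":0,"rz":0,"hand":0},{"dx":0.0355,"dy":0.0275,"dz":0,"rx":0,"ry":0,"rz":0,"hand":0},{"dx":0.0355,"dy":0.0275,"dz":0,"rx":0,"ry":0,"rz":0,"hand":0},{"dx":0.0355,"dy":0.0275,"dz":0,"rx":0,"ry":0,"rz":0,"hand":0},{"dx":0,"dy":0,"dz":0,"rx":0,"ry":0,"rz":0,"hand":0},{"dx":0,"dy":0,"dz":0,"rx":0,"ry":0,"rz":0,"hand":0}]'
python3 -c "
from h import *; s=manip.get_state();print(tray(s['position']));grab('side','s11');grab('scene','sc11')"
```

```text
clock: 38.5
position: [0.6132, -0.1535, 0.1229]
ee_rot: [0.001, 0.899, 0.438, 0.001]
contact_force: [-0.7, -0.4, 0.0]
width: -0.0
gripper_force: 0.0
[-0.0067  0.1334  0.1229]
```

```bash
python3 -m pendant '[{"dx":0.008,"dy":0.006,"dz":0,"rx":0,"ry":0,"rz":0,"hand":0},{"dx":0,"dy":0,"dz":0.015,"rx":0,"ry":0,"rz":0,"hand":0},{"dx":0,"dy":0,"dz":0.015,"rx":0,"ry":0,"rz":0,"hand":0},{"dx":0,"dy":0,"dz":0.012,"rx":0,"ry":0,"rz":0,"hand":0},{"dx":0,"dy":0,"dz":0.012,"rx":0,"ry":0,"rz":0,"hand":0},{"dx":0,"dy":0,"dz":0.012,"rx":0,"ry":0,"rz":0,"hand":0},{"dx":0,"dy":0,"dz":0.013,"rx":0,"ry":0,"rz":0,"hand":0},{"dx":0,"dy":0,"dz":0,"rx":0,"ry":0,"rz":0,"hand":0},{"dx":0,"dy":0,"dz":0,"rx":0,"ry":0,"rz":0,"hand":0}]'
python3 -c "
from h import *; s=manip.get_state();print(tray(s['position']),s['contact_force'][:2]@TY)"
python3 -m pendant '[{"dx":-0.004,"dy":0,"dz":0,"rx":0,"ry":0,"rz":0,"hand":0},{"dx":-0.004,"dy":0,"dz":0,"rx":0,"ry":0,"rz":0,"hand":0},{"dx":0,"dy":0,"dz":0,"rx":0,"ry":0,"rz":0,"hand":0},{"dx":0,"dy":0,"dz":0,"rx":0,"ry":0,"rz":0,"hand":0}]'
python3 -c "
from h import *; s=manip.get_state();print(tray(s['position']),s['contact_force'][:2]@TY)"
python3 -m pendant '[{"dx":-0.002,"dy":0,"dz":0,"rx":0,"ry":0,"rz":0,"hand":0},{"dx":0,"dy":0,"dz":0,"rx":0,"ry":0,"rz":0,"hand":0},{"dx":0,"dy":0,"dz":0,"rx":0,"ry":0,"rz":0,"hand":0}]'
python3 -c "
from h import *; s=manip.get_state();print(tray(s['position']),s['contact_force'][:2]@TY)"
```

```text
clock: 39.35
position: [0.6185, -0.1518, 0.044]
ee_rot: [-0.0, 0.9, 0.437, -0.0]
contact_force: [-0.4, 0.1, 0.3]
width: 0.0004
gripper_force: 0.0
[-0.0036  0.138   0.044 ] -0.23287599552707194
clock: 39.68
position: [0.6159, -0.1561, 0.0448]
ee_rot: [-0.001, 0.9, 0.436, 0.003]
contact_force: [6.0, 5.9, -3.2]
width: 0.0004
gripper_force: 4.6
[-0.003   0.133   0.0448] 8.3683357154282
clock: 39.93
position: [0.6159, -0.1561, 0.0448]
ee_rot: [-0.001, 0.9, 0.436, 0.004]
contact_force: [7.9, 12.5, -4.3]
width: -0.0
gripper_force: 7.0
[-0.0029  0.133   0.0448] 14.671944517906212
```

```bash
python3 -m pendant '[{"dx":0.02,"dy":0,"dz":0,"rx":0,"ry":0,"rz":0,"hand":0},{"dx":0,"dy":0.003,"dz":-0.04,"rx":0,"ry":0,"rz":0,"hand":0},{"dx":0,"dy":0,"dz":-0.04,"rx":0,"ry":0,"rz":0,"hand":0},{"dx":-0.0365,"dy":0,"dz":0,"rx":0,"ry":0,"rz":0,"hand":0},{"dx":-0.0365,"dy":0,"dz":0,"rx":0,"ry":0,"rz":0,"hand":0},{"dx":-0.0365,"dy":0,"dz":0,"rx":0,"ry":0,"rz":0,"hand":0},{"dx":-0.0365,"dy":0,"dz":0,"rx":0,"ry":0,"rz":0,"hand":0},{"dx":-0.0365,"dy":0,"dz":0,"rx":0,"ry":0,"rz":0,"hand":0},{"dx":-0.0365,"dy":0,"dz":0,"rx":0,"ry":0,"rz":0,"hand":0},{"dx":-0.0365,"dy":0,"dz":0,"rx":0,"ry":0,"rz":0,"hand":0},{"dx":-0.0365,"dy":0,"dz":0,"rx":0,"ry":0,"rz":0,"hand":0},{"dx":0,"dy":0,"dz":0,"rx":0,"ry":0,"rz":0,"hand":0}]'
python3 -m pendant '[{"dx":0,"dy":0,"dz":0,"rx":0,"ry":0,"rz":0,"hand":0}]' >/dev/null
python3 -c "
from h import *; s=manip.get_state();print(tray(s['position']),s['contact_force'][:2]@TY)"
```

```text
clock: 40.93
position: [0.4427, -0.3812, 0.1251]
ee_rot: [0.002, 0.901, 0.435, -0.002]
contact_force: [0.5, 0.1, 0.2]
width: 0.0001
gripper_force: 0.0
[-0.0003 -0.1463  0.1249] 0.33004102333482294
```

```bash
python3 -m pendant '[{"dx":0.0055,"dy":0,"dz":0,"rx":0,"ry":0,"rz":0,"hand":0},{"dx":0,"dy":0,"dz":0.016,"rx":0,"ry":0,"rz":0,"hand":0},{"dx":0,"dy":0,"dz":0.016,"rx":0,"ry":0,"rz":0,"hand":0},{"dx":0,"dy":0,"dz":0.012,"rx":0,"ry":0,"rz":0,"hand":0},{"dx":0,"dy":0,"dz":0.012,"rx":0,"ry":0,"rz":0,"hand":0},{"dx":0,"dy":0,"dz":0.012,"rx":0,"ry":0,"rz":0,"hand":0},{"dx":0,"dy":0,"dz":0.012,"rx":0,"ry":0,"rz":0,"hand":0},{"dx":0,"dy":0,"dz":0,"rx":0,"ry":0,"rz":0,"hand":0},{"dx":0,"dy":0,"dz":0,"rx":0,"ry":0,"rz":0,"hand":0}]'
python3 -c "
from h import *; s=manip.get_state();print(tray(s['position']),s['contact_force'][:2]@TY)"
python3 -m pendant '[{"dx":0.004,"dy":0,"dz":0,"rx":0,"ry":0,"rz":0,"hand":0},{"dx":0.004,"dy":0,"dz":0,"rx":0,"ry":0,"rz":0,"hand":0},{"dx":0,"dy":0,"dz":0,"rx":0,"ry":0,"rz":0,"hand":0},{"dx":0,"dy":0,"dz":0,"rx":0,"ry":0,"rz":0,"hand":0}]'
python3 -c "
from h import *; s=manip.get_state();print(tray(s['position']),s['contact_force'][:2]@TY)"
python3 -m pendant '[{"dx":0.002,"dy":0,"dz":0,"rx":0,"ry":0,"rz":0,"hand":0},{"dx":0,"dy":0,"dz":0,"rx":0,"ry":0,"rz":0,"hand":0},{"dx":0,"dy":0,"dz":0,"rx":0,"ry":0,"rz":0,"hand":0}]'
python3 -c "
from h import *; s=manip.get_state();print(tray(s['position']),s['contact_force'][:2]@TY)"
```

```text
clock: 41.77
position: [0.451, -0.3693, 0.0438]
ee_rot: [-0.001, 0.899, 0.438, -0.0]
contact_force: [-0.3, 0.7, 0.5]
width: 0.0001
gripper_force: 0.0
[-0.0008 -0.1365  0.0438] 0.3322607698672795
clock: 42.1
position: [0.4525, -0.3682, 0.0444]
ee_rot: [0.002, 0.898, 0.439, -0.004]
contact_force: [-10.8, -13.2, -3.6]
width: -0.0004
gripper_force: 8.3
[-0.0003 -0.1347  0.0444] -17.04561534372933
clock: 42.35
position: [0.4525, -0.3682, 0.0444]
ee_rot: [0.003, 0.898, 0.439, -0.006]
contact_force: [-14.5, -17.0, -4.2]
width: 0.0002
gripper_force: 10.9
[-0.0003 -0.1347  0.0444] -22.356135033925028
```

```bash
python3 -m pendant '[{"dx":-0.02,"dy":0,"dz":0,"rx":0,"ry":0,"rz":0,"hand":0},{"dx":-0.01,"dy":0,"dz":-0.03,"rx":0,"ry":0,"rz":0,"hand":0},{"dx":0,"dy":0,"dz":-0.04,"rx":0,"ry":0,"rz":0,"hand":0},{"dx":0,"dy":-0.02,"dz":-0.035,"rx":0,"ry":0,"rz":0,"hand":0},{"dx":0,"dy":-0.02,"dz":-0.035,"rx":0,"ry":0,"rz":0,"hand":0},{"dx":0,"dy":-0.03,"dz":-0.02,"rx":0,"ry":0,"rz":0,"hand":0},{"dx":0.02,"dy":-0.03,"dz":-0.02,"rx":0,"ry":0,"rz":0,"hand":0},{"dx":0.03,"dy":-0.02,"dz":-0.02,"rx":0,"ry":0,"rz":0,"hand":0},{"dx":0.03,"dy":0,"dz":-0.02,"rx":0,"ry":0,"rz":0,"hand":0},{"dx":0,"dy":0,"dz":0,"rx":0,"ry":0,"rz":0,"hand":0},{"dx":0,"dy":0,"dz":0,"rx":0,"ry":0,"rz":0,"hand":0},{"dx":0,"dy":0,"dz":0,"rx":0,"ry":0,"rz":0,"hand":0}]'
python3 - <<'E'
from h import *
w=grab('wrist','w12b');s=grab('side','s12');c=grab('scene','sc12')
A=cv2.resize(w['frame'],(400,300));B=cv2.resize(s['frame'][195:360,290:510],(400,300),interpolation=3);D=cv2.resize(c['frame'][190:310,100:260],(400,300),interpolation=3);E=cv2.resize(s['frame'][60:360,90:490],(400,300),interpolation=3)
cv2.imwrite('pics/fin.png',np.vstack([np.hstack([A,B]),np.hstack([D,E])])[...,::-1])
E
```

```text
clock: 43.35
position: [0.3933, -0.2492, 0.2643]
ee_rot: [0.0, 0.899, 0.438, 0.0]
contact_force: [-0.3, -0.2, -0.5]
width: 0.0002
gripper_force: 0.0
```

View pics/fin.png

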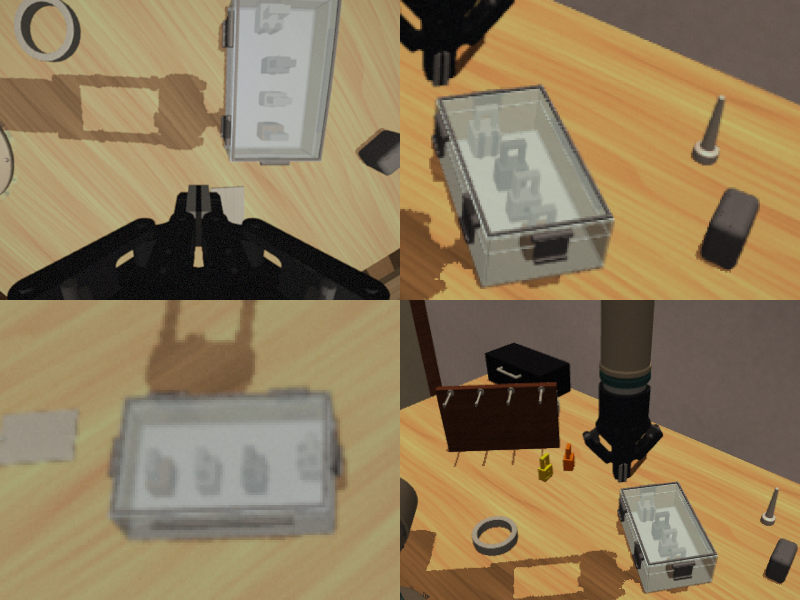

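The lid is shut with four tools standing inside. The clips lie flat at (440,140), (470,218) and (550,247), with the fourth on the far end, and all four hooks are empty. Before handing in I'll check that the cartridge has not moved.

Run:
```python
from h import *
a=load('scene0')['frame'].astype(int);b=load('sc12')['frame'].astype(int)
print(np.abs(a-b)[218:270,322:354].mean(), np.abs(a-b)[218:270,322:354].max())
print(manip.sign_off())
```

```text
4.361778846153846 13
the job is handed in; nothing more can be done
None
```

The job is handed in: pick_block, scraper, seam_block and nozzle_holder stand in the organizer (the shaper was absent), the lid is fully shut, all four clips were then pressed flat, and the cartridge has not moved.

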